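# Sort the rubber mounts and close the grinder base

## Robot

A 7-joint arm with a two-finger parallel gripper is mounted at the origin on the work surface. World frame = base frame: x ahead of the robot, y to its left, z up, the work surface at z = 0. Lengths are in m, angles in rad, forces in N, time in s.
With the tool pointing down it reaches from about 0.35 to 0.9 m from the base axis. Payload 8.1 kg.
Tool frame: the origin (TCP) lies on the front face of the gripper's body, between the roots of the fingers; the fingertips stand 73 mm ahead of it and the grasp point (between the pads) lies 54 mm ahead of it; z points along the fingers, y is the direction in which the jaws open and shut (so a half turn about z gives the same grasp; the last joint's range is limited). The gripper opens to 85 mm and grips with 20 to 120 N. Pads are 22 mm wide; open, the fingers measure 114 mm over their backs; the gripper's body (76 mm by 85 mm) begins 54 mm behind the grasp point. The pads swing forward as they close: fully open they stand 13 mm farther back than shut.
Start: joints at [1.104, 0.434, 0.025, 1.573, -0.012, 1.134, -0.075], TCP at [0.222, -0.584, 0.304] pointing down, gripper open.
Joint ranges: [-2.62, 2.62], [-0.44, 2.09], [-1.27, 1.32], [0.08, 2.57], [-1.32, 4.46], [0.12, 2], [-2.74, 2.74]. Speed limits (rad/s): [2.22, 2.22, 3.01, 3.01, 3.14, 3.14, 3.14].

## Interface

Orientations are given as a 3x3 rotation matrix whose columns are the frame's x, y, z axes.
In Python, from rig import sense, read_camera, sign_off gives the robot as it stands.
- The arm moves only by the tool move_arm, never from a script. Its argument "moves" is a list that holds one entry, the list of rows, each a list of 7 numbers: the shift along the tool's x, y, z in m, then the turn, a rotation vector about the tool's x, y, z in rad, then the opening in per cent of the stroke, from 0 (shut) to 100 (fully open). In form: [[[tx, ty, tz, rx, ry, rz, jaw], ...]]. A call has 1 to 20 rows; each row is the pose to reach, as a shift and turn from the pose commanded when the call began, along the tool's axes at that moment; what a row does not reach only later rows make up. A row lasts 1/10 s, in which the tool goes at most 50 mm and 8.59 degrees, less where a joint would pass 70% of its speed; a pose out of reach is approached as far as the arm can. A call with a gripper value outside its range is refused whole. The fingers move at their own pace and stop on an object; the grip force is fixed at half the most. Time passes only in rows, so rows that repeat a pose let the fingers close. It gives the time, the measured TCP pose, the force and the opening at its end, in the units of the state.
- sense(): the state, without advancing time (a new reading comes with each control period).
- read_camera(name): name is "scene" or "side" or "wrist"; returns a dict with "frame" (384x512x3 uint8, blue, green, red), "depth" (384x512 float32, m along the optical axis (not along the pixel's ray), 0 where there is no reading), "fx", "fy", "cx", "cy" (pixels), "rvec" (rotation vector, rad) and "tvec" (3), from world to camera coordinates, as OpenCV has them. Camera axes: x right, y down, z forward; pixel columns grow to the right and rows downward; lengths in m; the calibration is good to about 2 mm. A picture is of the moment at which its call begins.
- sign_off(): hands the job in, once; it reports no verdict.
The state is a dict: "time_s": time; "q": joint angles; "joint_velocities": joint speeds; "tau": joint torques, N m; "tcp_pos": TCP position; "tcp_rot": TCP orientation; "force": force on the tool from outside, world axes, zero at the start; "ft_torque": the same for the moment, N m; "width": finger opening in m.
Only numpy, scipy, OpenCV 4.12 (cv2) and the standard library are available. Lean on these libraries where they do the work, as an engineer would, in place of code of your own. Each camera call takes 0.05 s, during which the arm holds its last target.

## Task

Squeeze each rubber mount plate to plate to feel whether it is still springy: put the springy ones into the well of the grinder base and the hard, perished ones into the scrap tin. When all are sorted, close the well with its cover: hook the cover's front lip into the slot, then pivot it down until it snaps flat under the latch. Leave the oil bottle, tamper, jar and bowl alone.

Things in the scene. Friction and masses are not known exactly. Their poses are not given: they have to be found in the camera images.
- base: the grinder base: fixed white plinth on the bench, 165 (x) x 130 (y) x 52 mm high to its flat rim, with an open well in the top, a grey keeper with the slot along its robot-side (-x) edge and a spring latch at its +x edge. Origin on the bench, 2.5 mm to -x of the well's centre; x runs from slot to latch, z up
- slot (a point): foot of the slot's back wall, mid-slot, on the rim; axes as the base: x from slot to latch, y along the slot. The slot opens to +x under the keeper's overhang, which reaches 9.5 mm out from the back wall, its underside 10 mm and top 15 mm above the rim. The slot is 68 mm wide between end posts
- well (a point): centre of the floor of the base's well; axes as the base. The well is 105 (x) x 104 (y) mm inside, 46 mm deep from rim to floor
- rear_rim (a point): point on the base's rim, 134 mm to +x of the slot point, where the closed cover's far edge comes to lie; axes as the base. 3 mm to +x of it, at y = +-25 mm, stand two stops 10 mm high and 13 mm wide, with the latch between them
- latch (a joint): spring latch, a steel tab 28 mm wide: value in m it is pushed back (0 = sprung forward, at most 0.010). Its nose reaches 4.5 mm to -x of the rear_rim point, 9 mm above the rim; above that a ramp leans back to 24 mm above the rim. The cover's far edge, pressed down on the ramp (10 to 15 N on the cover near that edge), pushes it back, and it springs over the cover
- cover_grip (a point): loose cover, at first flat on the bench: grey plate 120 (x) x 116 (y) x 5 mm, about 160 g, with a black grip block 18 (x) x 44 (y) x 28 mm high on its middle. The point is the block's centre, 19 mm above the underside. A lip 60 wide, 12 long, 4 mm thick, level with the underside, sticks out at the -x edge; it enters the slot with the cover tipped 15 to 25 degrees, far edge up
- cover_tip (a point): middle of the lip's outer edge, on the underside, 72 mm to -x of the grip block. Closed: in the slot, 0 to 5 mm to +x of the slot point, underside on the rim, cover axes along the base's
- cover_rear (a point): middle of the cover's far edge, on the underside, 60 mm to +x of the grip block: the edge that snaps under the latch
- tin: the scrap tin: fixed open aluminium tray, 130 x 130 x 45 mm high, walls 4 mm; origin at the centre of its underside, on the bench
- mount1_c (a point): rubber mount (black rubber between two steel end plates), 28 (x) x 38 (y) x 30 mm (z), 60 g; the point is its centre, the plates face along y. All look alike: squeezed plate to plate a springy one gives 6 mm (38 to 32 mm) at 9 N or more, a perished one under 1 mm; along x none gives. One that is absent reads None from the start
- mount2_c (a point): rubber mount (black rubber between two steel end plates), 28 (x) x 38 (y) x 30 mm (z), 60 g; the point is its centre, the plates face along y. All look alike: squeezed plate to plate a springy one gives 6 mm (38 to 32 mm) at 9 N or more, a perished one under 1 mm; along x none gives. One that is absent reads None from the start
- mount3_c (a point): rubber mount (black rubber between two steel end plates), 28 (x) x 38 (y) x 30 mm (z), 60 g; the point is its centre, the plates face along y. All look alike: squeezed plate to plate a springy one gives 6 mm (38 to 32 mm) at 9 N or more, a perished one under 1 mm; along x none gives. One that is absent reads None from the start
- mount4_c (a point): rubber mount (black rubber between two steel end plates), 28 (x) x 38 (y) x 30 mm (z), 60 g; the point is its centre, the plates face along y. All look alike: squeezed plate to plate a springy one gives 6 mm (38 to 32 mm) at 9 N or more, a perished one under 1 mm; along x none gives. One that is absent reads None from the start
- mount5_c (a point): rubber mount (black rubber between two steel end plates), 28 (x) x 38 (y) x 30 mm (z), 60 g; the point is its centre, the plates face along y. All look alike: squeezed plate to plate a springy one gives 6 mm (38 to 32 mm) at 9 N or more, a perished one under 1 mm; along x none gives. One that is absent reads None from the start
- mount6_c (a point): rubber mount (black rubber between two steel end plates), 28 (x) x 38 (y) x 30 mm (z), 60 g; the point is its centre, the plates face along y. All look alike: squeezed plate to plate a springy one gives 6 mm (38 to 32 mm) at 9 N or more, a perished one under 1 mm; along x none gives. One that is absent reads None from the start
- oil: plastic oil bottle, 48 dia x 120 mm, a bystander to leave alone; origin under its centre
- tamper: steel tamper standing on its foot, 56 dia x 88 mm, a bystander to leave alone; origin under its centre
- jar: glass jar, 64 dia x 75 mm, a bystander to leave alone; origin under its centre
- pot: white china bowl, 90 dia x 60 mm, a bystander to leave alone; origin under its centre
Not all that is in view belongs to the job. Leave any blue look-alike of the tin alone.

How it is judged:
On the way, in this order (a step that is already met when the one before it is completed fails the run):
1. every mount is sorted: the springy ones in the well, the hard ones (inner block up) in the tin (((x of mount1_c in the frame of well between -0.053 and 0.053 m and y of mount1_c in the frame of well between -0.053 and 0.053 m and z of mount1_c in the frame of well between 0 and 0.046 m and value of joint mount1_lock below 0.0083 m) or (x of mount1_c in the frame of tin between -0.062 and 0.062 m and y of mount1_c in the frame of tin between -0.062 and 0.062 m and z of mount1_c in the frame of tin between 0 and 0.05 m and value of joint mount1_lock above 0.0083 m)) and ((x of mount2_c in the frame of well between -0.053 and 0.053 m and y of mount2_c in the frame of well between -0.053 and 0.053 m and z of mount2_c in the frame of well between 0 and 0.046 m and value of joint mount2_lock below 0.0083 m) or (x of mount2_c in the frame of tin between -0.062 and 0.062 m and y of mount2_c in the frame of tin between -0.062 and 0.062 m and z of mount2_c in the frame of tin between 0 and 0.05 m and value of joint mount2_lock above 0.0083 m)) and ((x of mount3_c in the frame of well between -0.053 and 0.053 m and y of mount3_c in the frame of well between -0.053 and 0.053 m and z of mount3_c in the frame of well between 0 and 0.046 m and value of joint mount3_lock below 0.0083 m) or (x of mount3_c in the frame of tin between -0.062 and 0.062 m and y of mount3_c in the frame of tin between -0.062 and 0.062 m and z of mount3_c in the frame of tin between 0 and 0.05 m and value of joint mount3_lock above 0.0083 m)) and ((x of mount4_c in the frame of well between -0.053 and 0.053 m and y of mount4_c in the frame of well between -0.053 and 0.053 m and z of mount4_c in the frame of well between 0 and 0.046 m and value of joint mount4_lock below 0.0083 m) or (x of mount4_c in the frame of tin between -0.062 and 0.062 m and y of mount4_c in the frame of tin between -0.062 and 0.062 m and z of mount4_c in the frame of tin between 0 and 0.05 m and value of joint mount4_lock above 0.0083 m)) and ((x of mount5_c in the frame of well between -0.053 and 0.053 m and y of mount5_c in the frame of well between -0.053 and 0.053 m and z of mount5_c in the frame of well between 0 and 0.046 m and value of joint mount5_lock below 0.0083 m) or (x of mount5_c in the frame of tin between -0.062 and 0.062 m and y of mount5_c in the frame of tin between -0.062 and 0.062 m and z of mount5_c in the frame of tin between 0 and 0.05 m and value of joint mount5_lock above 0.0083 m)) and ((x of mount6_c in the frame of well between -0.053 and 0.053 m and y of mount6_c in the frame of well between -0.053 and 0.053 m and z of mount6_c in the frame of well between 0 and 0.046 m and value of joint mount6_lock below 0.0083 m) or (x of mount6_c in the frame of tin between -0.062 and 0.062 m and y of mount6_c in the frame of tin between -0.062 and 0.062 m and z of mount6_c in the frame of tin between 0 and 0.05 m and value of joint mount6_lock above 0.0083 m))), for 0.2 s.
2. the cover's lip is in the slot while the cover is still tipped up (x of cover_tip in the frame of slot between -0.004 and 0.008 m and y of cover_tip in the frame of slot between -0.008 and 0.008 m and z of cover_tip in the frame of slot between -0.003 and 0.009 m and angle between cover_grip's own z axis and vertical between 0.05 and 0.7 rad), for 0.1 s.
3. the cover is snapped flat under the latch (x of cover_tip in the frame of slot between -0.002 and 0.007 m and y of cover_tip in the frame of slot between -0.006 and 0.006 m and z of cover_tip in the frame of slot between -0.002 and 0.004 m and z of cover_rear in the frame of slot below 0.0035 m and angle between the z axis of cover_grip and the z axis of slot, either way round below 0.035 rad and angle between the x axis of cover_grip and the x axis of slot, either way round below 0.1 rad and angle between cover_grip's own z axis and vertical below 0.2 rad and value of joint latch below 0.0015 m), for 0.2 s.
At the end, for the whole second after the job is handed in: Springy mounts in the well, perished ones in the tin, all at rest; cover flat on the rim (within 2 degrees, far edge within 3.5 mm), lip in the slot (edge within 7 mm of its back wall, 6 mm sideways), latch sprung forward over it (within 1.5 mm) (all of step 1 and all of step 3 and linear speed of each of cover, mount1, mount2, mount3, mount4, mount5, mount6 below 0.02 m/s); the robot touches nothing.
It fails at once if the oil is pushed more than 40 mm or knocked over (distance of oil from where it was at the start of the episode above 0.04 m or angle between oil's own z axis and vertical above 0.6 rad).
It fails at once if the tamper is pushed more than 40 mm or knocked over (distance of tamper from where it was at the start of the episode above 0.04 m or angle between tamper's own z axis and vertical above 0.6 rad).
It fails at once if the jar is pushed more than 40 mm or knocked over (distance of jar from where it was at the start of the episode above 0.04 m or angle between jar's own z axis and vertical above 0.6 rad).
It fails at once if the bowl is pushed more than 50 mm or knocked over (distance of pot from where it was at the start of the episode above 0.05 m or angle between pot's own z axis and vertical above 0.6 rad).
Of mount1, mount2, mount3, mount4, mount5, mount6 only 4 to 6 are there at a start; the rules pass over those that are not, and their reading is None.
At some moment in a run one of mount1, mount2, mount3, mount4, mount5, mount6 may be knocked a few centimetres aside while the robot is not near it.
Once in a run the grip may slacken for a moment while it holds something.
It also fails if it takes over 210 s, if anything falls off the work surface, if the arm or the gripper's body presses on something with over 40 N, if the wrist force passes 120 N, or if a joint passes its speed limit or range.

## Working session

There is one attempt and no reset: what is moved stays moved. The work goes in short steps, Python scripts to look and compute and a tool call to move; the robot and the scene stay as the last step left them, time stands still between calls to the robot, and variables do not carry over. Pictures are saved under pics/ and viewed, and the job is handed in when it is done.

Besides the shell and the picture viewer there is one more tool, called after "Call:" as name(argument=value, ...) on one line, values as JSON. move_arm: Moves the arm, as the interface text tells. Its arguments: {"type":"object","properties":{"moves":{"type":"array","items":{"type":"array","items":{"type":"array","items":{"type":"number"}}}}},"required":["moves"]}

```bash
ls; mkdir -p pics
cat > h.py <<'E'
import numpy as np, cv2
from rig import sense, read_camera
def cam(n):
    c=read_camera(n); c['R']=cv2.Rodrigues(np.array(c['rvec'],float))[0]; c['t']=np.array(c['tvec'],float).ravel(); return c
def ray_z(c,u,v,z):
    d=c['R'].T@np.array([(u-c['cx'])/c['fx'],(v-c['cy'])/c['fy'],1.]); o=-c['R'].T@c['t']
    return o+d*(z-o[2])/d[2]
def cloud(c):
    D=c['depth'];h,w=D.shape;u,v=np.meshgrid(np.arange(w),np.arange(h))
    P=np.stack([(u-c['cx'])/c['fx']*D,(v-c['cy'])/c['fy']*D,D],-1)
    W=(P-c['t'])@c['R']; W[D<=0]=np.nan; return W
def proj(c,p):
    q=c['R']@np.array(p,float)+c['t']; return q[0]/q[2]*c['fx']+c['cx'],q[1]/q[2]*c['fy']+c['cy']
E
python3 - <<'E'
from h import *
s=sense()
for k,v in s.items(): print(k,np.round(v,4).tolist())
for n in ['scene','side','wrist']:
    c=cam(n); cv2.imwrite(f'pics/{n}0.png',c['frame']); print(n,c['fx'],(-c['R'].T@c['t']).round(3),c['R'].round(2).tolist())
E
```

```text
pics
time_s 0.0
q [1.1044, 0.4352, 0.025, 1.5741, -0.0116, 1.1341, -0.0751]
joint_velocities [-0.0009, 0.0002, -0.0024, 0.0004, 0.0008, 0.0006, 0.0004]
tau [-0.0007, -67.0472, 1.0245, -31.6212, 0.0154, 0.0124, -0.0]
tcp_pos [0.2222, -0.5837, 0.3031]
tcp_rot [[0.9346, 0.3557, -0.0007], [0.3557, -0.9346, 0.0015], [-0.0001, -0.0016, -1.0]]
force [0.4442, 0.1762, -0.0201]
ft_torque [-0.0244, -0.0316, -0.0145]
width 0.0853
scene 381.4586733033377 [1.366 0.803 0.986] [[-0.78, 0.63, 0.01], [0.38, 0.48, -0.79], [-0.5, -0.61, -0.61]]
side 353.43824533804775 [0.128 0.681 0.821] [[-0.85, -0.53, 0.01], [-0.34, 0.53, -0.78], [0.41, -0.66, -0.63]]
wrist 282.05302375107664 [ 0.293 -0.558  0.373] [[0.36, -0.93, -0.0], [-0.89, -0.34, 0.3], [-0.28, -0.1, -0.95]]
```

View pics/scene0.png

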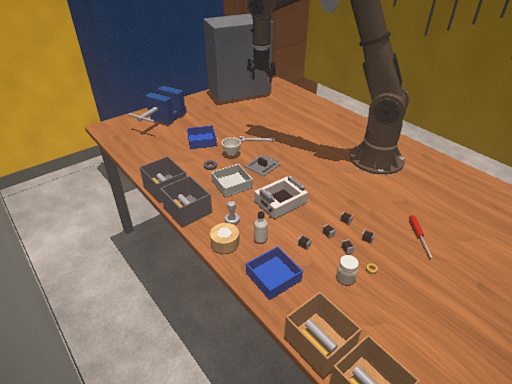

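View pics/side0.png

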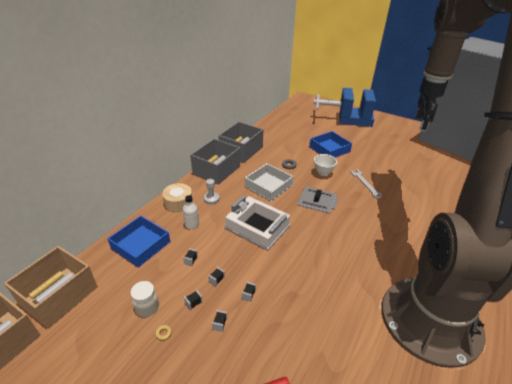

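View pics/wrist0.png

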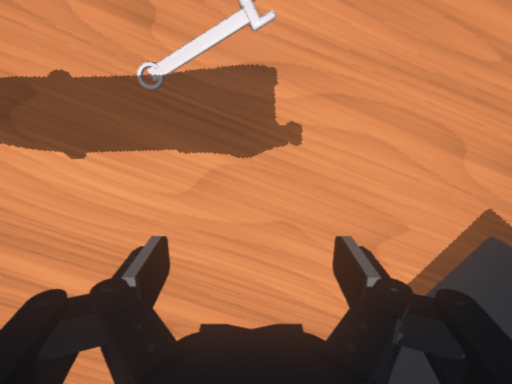

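Run:
```python
from h import *
c=cam('scene'); s=cam('side')
a=cv2.resize(c['frame'][130:290,200:400],None,fx=4,fy=4,interpolation=cv2.INTER_CUBIC)[:600]
b=cv2.resize(s['frame'][150:340,120:360],None,fx=3.15,fy=3.15,interpolation=cv2.INTER_CUBIC)[:600]
cv2.imwrite('pics/sc1.png',a);cv2.imwrite('pics/si1.png',b)
# cloud top-down map combined
for n,k in (('scene',c),('side',s)):
    W=cloud(k); 
    hsv=cv2.cvtColor(k['frame'],cv2.COLOR_BGR2HSV)
    print(n)
    m=(W[...,2]>0.012)&(W[...,0]>0.1)&(W[...,0]<1.0)&(np.abs(W[...,1])<0.65)&(W[...,2]<0.2)
    nl,L,st,ce=cv2.connectedComponentsWithStats(m.astype(np.uint8))
    for i in range(1,nl):
        if st[i,4]<25: continue
        P=W[L==i]; print(ce[i].round(0),st[i,4],'min',P.min(0).round(3),'max',P.max(0).round(3),'mid',((np.percentile(P,2,axis=0)+np.percentile(P,98,axis=0))/2).round(3))
```

```text
scene
[204. 141.] 201 min [ 0.476 -0.649  0.012] max [ 0.636 -0.552  0.051] mid [ 0.558 -0.599  0.031]
[231. 145.] 253 min [ 0.404 -0.514  0.014] max [ 0.545 -0.411  0.067] mid [ 0.501 -0.459  0.04 ]
[176. 189.] 2548 min [ 0.804 -0.502  0.012] max [ 0.938 -0.158  0.096] mid [ 0.872 -0.329  0.054]
[262. 161.] 60 min [ 0.439 -0.312  0.012] max [ 0.467 -0.265  0.039] mid [ 0.454 -0.288  0.025]
[210. 163.] 60 min [ 0.613 -0.456  0.012] max [ 0.669 -0.399  0.02 ] mid [ 0.641 -0.428  0.016]
[364. 166.] 45 min [ 0.1   -0.026  0.012] max [0.128 0.063 0.018] mid [0.113 0.015 0.015]
[232. 179.] 549 min [ 0.567 -0.335  0.012] max [ 0.715 -0.185  0.05 ] mid [ 0.641 -0.261  0.031]
[281. 196.] 1185 min [ 0.472 -0.117  0.012] max [0.652 0.026 0.085] mid [ 0.561 -0.044  0.046]
[226. 231.] 891 min [ 0.745 -0.103  0.012] max [0.912 0.052 0.09 ] mid [ 0.835 -0.018  0.05 ]
[261. 227.] 326 min [0.73  0.043 0.013] max [0.774 0.086 0.127] mid [0.754 0.067 0.068]
[346. 216.] 89 min [0.424 0.173 0.013] max [0.456 0.212 0.034] mid [0.439 0.192 0.023]
[418. 230.] 189 min [0.232 0.336 0.012] max [0.366 0.497 0.
[... 1852 characters left out ...]
298.] 749 min [0.611 0.339 0.012] max [0.672 0.401 0.079] mid [0.639 0.371 0.046]
[248. 290.] 172 min [0.421 0.169 0.013] max [0.456 0.213 0.034] mid [0.438 0.192 0.023]
[389. 298.] 231 min [ 0.1   -0.067  0.012] max [0.125 0.068 0.019] mid [0.112 0.003 0.014]
[193. 298.] 194 min [0.53  0.271 0.012] max [0.569 0.314 0.033] mid [0.548 0.293 0.022]
[ 14. 329.] 1363 min [0.803 0.564 0.012] max [0.937 0.65  0.094] mid [0.869 0.605 0.053]
[219. 319.] 197 min [0.434 0.283 0.012] max [0.473 0.326 0.032] mid [0.452 0.304 0.023]
[160. 328.] 38 min [0.555 0.383 0.012] max [0.571 0.415 0.016] mid [0.563 0.399 0.014]
[279. 381.] 122 min [0.234 0.338 0.017] max [0.282 0.376 0.029] mid [0.257 0.357 0.023]
```

View pics/sc1.png

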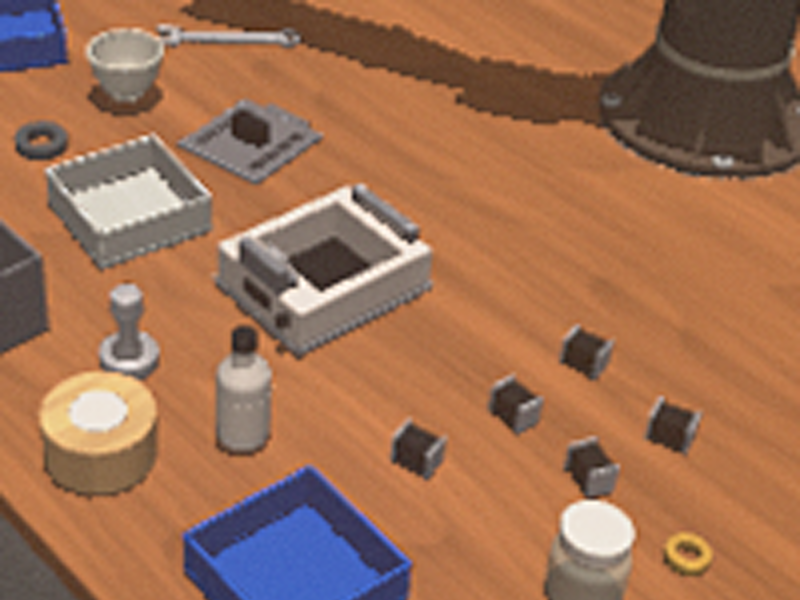

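View pics/si1.png

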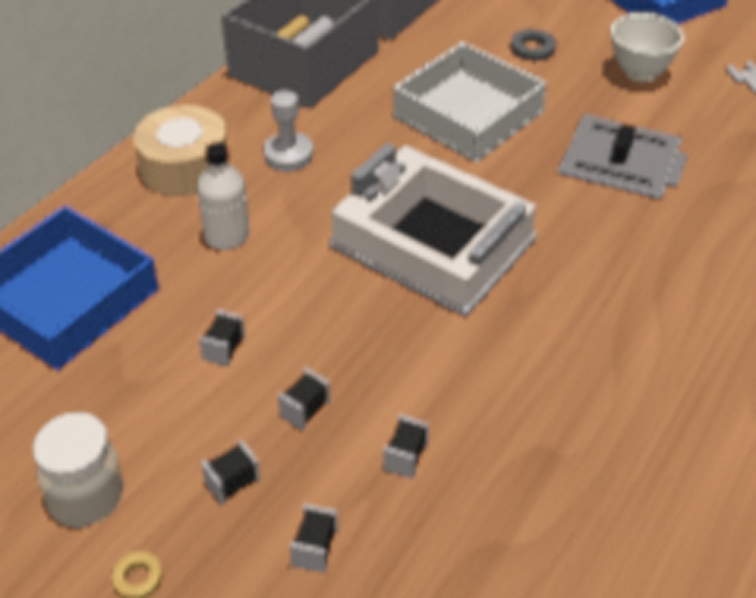

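```bash
cat >> h.py <<'E'
def delta(p,yaw=None,rot=None):
    """row (tool axes) from present pose to TCP p, tool-down with tool x at world yaw"""
    s=sense(); R=np.array(s['tcp_rot']); t=R.T@(np.array(p)-np.array(s['tcp_pos']))
    if rot is None:
        if yaw is None: yaw=np.arctan2(R[1,0],R[0,0])
        rot=np.array([[np.cos(yaw),np.sin(yaw),0],[np.sin(yaw),-np.cos(yaw),0],[0,0,-1]])
    rv=cv2.Rodrigues(R.T@rot)[0].ravel()
    print('row',np.round(t,4).tolist(),np.round(rv,4).tolist(),'| tcp',np.round(s['tcp_pos'],4).tolist(),'yaw',round(float(np.arctan2(R[1,0],R[0,0])),4),'t',s['time_s'])
    return t,rv
E
python3 -c "
from h import *
delta([0.5,0.22,0.34],0.36)"
```

```text
row [0.5456, -0.6526, -0.036] [-0.0007, 0.0001, 0.0038] | tcp [0.2223, -0.5839, 0.3035] yaw 0.3638 t 0.25
```

Call:
move_arm(moves=[[[0.545,-0.653,-0.036,0,0,0,100],[0.545,-0.653,-0.036,0,0,0,100],[0.545,-0.653,-0.036,0,0,0,100],[0.545,-0.653,-0.036,0,0,0,100],[0.545,-0.653,-0.036,0,0,0,100],[0.545,-0.653,-0.036,0,0,0,100],[0.545,-0.653,-0.036,0,0,0,100],[0.545,-0.653,-0.036,0,0,0,100],[0.545,-0.653,-0.036,0,0,0,100],[0.545,-0.653,-0.036,0,0,0,100],[0.545,-0.653,-0.036,0,0,0,100],[0.545,-0.653,-0.036,0,0,0,100],[0.545,-0.653,-0.036,0,0,0,100],[0.545,-0.653,-0.036,0,0,0,100],[0.545,-0.653,-0.036,0,0,0,100],[0.545,-0.653,-0.036,0,0,0,100],[0.545,-0.653,-0.036,0,0,0,100],[0.545,-0.653,-0.036,0,0,0,100],[0.545,-0.653,-0.036,0,0,0,100],[0.545,-0.653,-0.036,0,0,0,100]]])

```text
time_s: 2.25
tcp_pos: [0.4993, 0.2189, 0.3395]
tcp_rot: [[0.935, 0.355, -0.001], [0.355, -0.935, -0.001], [-0.001, 0.001, -1.0]]
force: [-0.7, -0.9, 0.6]
width: 0.085
```

```bash
cat >> h.py <<'E'
def rects(c,mask,z,amin=30,amax=1e9):
    """min-area rectangles of mask blobs cast onto plane z: centre, sizes, angle of long side"""
    cs,_=cv2.findContours(mask.astype(np.uint8),cv2.RETR_EXTERNAL,cv2.CHAIN_APPROX_NONE); out=[]
    for k in cs:
        if not amin<cv2.contourArea(k)<amax: continue
        P=np.array([ray_z(c,*q,z)[:2] for q in k[:,0].astype(float)],np.float32)
        r=cv2.minAreaRect(P); b=cv2.boxPoints(r); e=[b[1]-b[0],b[2]-b[1]]; i=int(np.linalg.norm(e[1])>np.linalg.norm(e[0]))
        a=np.arctan2(e[i][1],e[i][0])
        out.append((k[:,0].mean(0).round(0).tolist(),np.round(r[0],4).tolist(),round(float(np.linalg.norm(e[i])),4),round(float(np.linalg.norm(e[1-i])),4),round(float(a),3)))
    return out
E
python3 - <<'E'
from h import *
c=cam('wrist'); cv2.imwrite('pics/w1.png',c['frame'])
W=cloud(c)
m=(W[...,2]>0.022)&(W[...,2]<0.04)
m=cv2.morphologyEx(m.astype(np.uint8),cv2.MORPH_OPEN,np.ones((3,3)))
for r in rects(c,m,0.03,100): print(r)
print(np.nanmedian(W[...,2]))
E
```

```text
([98.0, 251.0], [0.2795, 0.3817], 0.0852, 0.0185, 0.901)
([253.0, 201.0], [0.4395, 0.1904], 0.0379, 0.0269, -1.348)
([470.0, 200.0], [0.5491, -0.1004], 0.1079, 0.0181, -0.034)
([181.0, 165.0], [0.4541, 0.3027], 0.039, 0.0284, -1.25)
([277.0, 132.0], [0.5419, 0.1969], 0.0383, 0.0264, 1.5)
([404.0, 163.0], [0.5601, 0.0164], 0.1652, 0.0123, -0.044)
([211.0, 101.0], [0.548, 0.2905], 0.0383, 0.0272, 1.235)
([320.0, 54.0], [0.6488, 0.1814], 0.0395, 0.0274, -1.343)
([191.0, 18.0], [0.6291, 0.3429], 0.0457, 0.0122, -0.515)
([434.0, 18.0], [0.7309, 0.0713], 0.0424, 0.0163, 0.905)
0.0005883171417282659
```

View pics/w1.png

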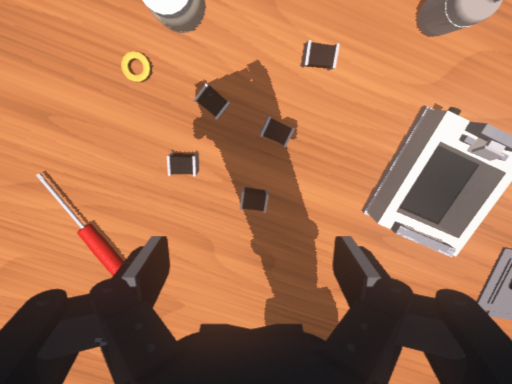

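```bash
python3 -c "
from h import *
delta([0.4395,0.1904,0.15],0.223);delta([0.4395,0.1904,0.075],0.223)"
```

```text
row [-0.0658, 0.0049, 0.1898] [0.0011, 0.0006, 0.1389] | tcp [0.4994, 0.2185, 0.3397] yaw 0.3619 t 2.3
row [-0.0658, 0.0048, 0.2648] [0.0011, 0.0006, 0.1389] | tcp [0.4994, 0.2185, 0.3397] yaw 0.3619 t 2.3
```

Call:
move_arm(moves=[[[-0.066,0.005,0.19,0,0,0.139,100],[-0.066,0.005,0.19,0,0,0.139,100],[-0.066,0.005,0.19,0,0,0.139,100],[-0.066,0.005,0.19,0,0,0.139,100],[-0.066,0.005,0.19,0,0,0.139,100],[-0.066,0.005,0.215,0,0,0.139,100],[-0.066,0.005,0.24,0,0,0.139,100],[-0.066,0.005,0.265,0,0,0.139,100],[-0.066,0.005,0.265,0,0,0.139,100],[-0.066,0.005,0.265,0,0,0.139,20],[-0.066,0.005,0.265,0,0,0.139,20],[-0.066,0.005,0.265,0,0,0.139,20],[-0.066,0.005,0.265,0,0,0.139,20],[-0.066,0.005,0.265,0,0,0.139,20],[-0.066,0.005,0.265,0,0,0.139,20],[-0.066,0.005,0.265,0,0,0.139,20],[-0.066,0.005,0.265,0,0,0.139,20]]])

```text
time_s: 4.0
tcp_pos: [0.4407, 0.1912, 0.0767]
tcp_rot: [[0.975, 0.222, 0.003], [0.222, -0.975, -0.001], [0.002, 0.002, -1.0]]
force: [-1.1, -5.0, 18.7]
width: 0.0309
```

Call:
move_arm(moves=[[[0,0,-0.05,0,0,0,20],[0,0,-0.1,0,0,0,20],[0,0,-0.15,0,0,0,20],[0,0,-0.15,0,0,0,20]]])

```text
time_s: 4.4
tcp_pos: [0.4419, 0.1938, 0.2315]
tcp_rot: [[0.975, 0.223, 0.01], [0.223, -0.975, 0.004], [0.011, -0.002, -1.0]]
force: [0.1, 0.7, -1.1]
width: 0.0304
```

Run:
```python
from h import *
print(sense()['width'],np.round(sense()['force'],1))
for n in ('scene','side','wrist'):
    c=cam(n); W=cloud(c); hsv=cv2.cvtColor(c['frame'],cv2.COLOR_BGR2HSV)
    if n=='wrist': cv2.imwrite('pics/w2.png',c['frame'])
    reg=(W[...,0]>0.44)&(W[...,0]<0.68)&(W[...,1]>-0.15)&(W[...,1]<0.06)
    m=reg&(W[...,2]>0.046)&(W[...,2]<0.06); 
    print(n,m.sum(),rects(c,m,0.052,60), 'rimz',np.nanmedian(W[...,2][m]))
    P=W[m][:,:2].astype(np.float32); r=cv2.minAreaRect(P); print(r)
    f=reg&(W[...,2]>-0.01)&(W[...,2]<0.012)&(W[...,0]>0.5)&(W[...,0]<0.62)&(W[...,1]>-0.1)&(W[...,1]<0.01)
    if f.sum()>50: print('floor',cv2.minAreaRect(W[f][:,:2].astype(np.float32)))
```

```text
0.03039508139620289 [ 0.1  0.7 -1.1]
scene 446 [([281.0, 193.0], [0.5569, -0.0436], 0.1745, 0.1387, -0.051)] rimz 0.05230237100579839
((0.5588172078132629, -0.04623430222272873), (0.135542094707489, 0.1671629101037979), 87.5848388671875)
floor ((0.533868134021759, -0.06677795946598053), (0.0657491460442543, 0.06750116497278214), 89.09848022460938)
side 285 [([273.0, 220.0], [0.5184, -0.0428], 0.1373, 0.0924, 1.555)] rimz 0.05198924983759365
((0.5583311915397644, -0.045733727514743805), (0.13436393439769745, 0.16750438511371613), 88.57897186279297)
floor ((0.5406283736228943, -0.06673102080821991), (0.03359241038560867, 0.06586001813411713), 1.4551244974136353)
wrist 3749 [([484.0, 130.0], [0.5311, 0.0164], 0.1349, 0.064, 0.489)] rimz 0.051935638375626675
((0.5336825251579285, 0.014129653573036194), (0.13425354659557343, 0.06305722147226334), 26.0395450592041)
floor ((0.5339735746383667, -0.03952278941869736), (0.0969390943646431, 0.043817657977342606), 27.26951026916504)
```

```bash
python3 -c "
from h import *
delta([0.53,-0.046,0.30],-0.035)"
```

```text
row [0.0356, 0.2517, -0.0748] [0.0005, -0.0006, 0.2593] | tcp [0.4394, 0.1914, 0.225] yaw 0.2243 t 4.55
```

Call:
move_arm(moves=[[[0.036,0.252,-0.075,0,0,0.259,20],[0.036,0.252,-0.075,0,0,0.259,20],[0.036,0.252,-0.075,0,0,0.259,20],[0.036,0.252,-0.075,0,0,0.259,20],[0.036,0.252,-0.075,0,0,0.259,20],[0.036,0.252,-0.075,0,0,0.259,20],[0.036,0.252,-0.075,0,0,0.259,20],[0.036,0.252,-0.075,0,0,0.259,20],[0.036,0.252,-0.075,0,0,0.259,20]]])

```text
time_s: 5.45
tcp_pos: [0.5299, -0.0438, 0.2987]
tcp_rot: [[1.0, -0.031, -0.002], [-0.031, -1.0, 0.001], [-0.002, -0.001, -1.0]]
force: [-0.3, 0.2, -1.0]
width: 0.0307
```

Run:
```python
from h import *
print(sense()['width'])
c=cam('wrist'); cv2.imwrite('pics/w3.png',c['frame']); W=cloud(c)
reg=(W[...,0]>0.44)&(W[...,0]<0.68)&(W[...,1]>-0.15)&(W[...,1]<0.06)
m=reg&(W[...,2]>0.046)&(W[...,2]<0.058)
P=W[m][:,:2].astype(np.float32); print(cv2.minAreaRect(P))
cs,h=cv2.findContours(m.astype(np.uint8),cv2.RETR_CCOMP,cv2.CHAIN_APPROX_NONE)
for k,hh in zip(cs,h[0]):
    if len(k)>60:
        Q=np.array([ray_z(c,*q,0.052)[:2] for q in k[:,0].astype(float)],np.float32); print(hh[3],len(k),cv2.minAreaRect(Q))
delta([0,0,0])
```

```text
0.030740034870616578
((0.5570970177650452, -0.04746539890766144), (0.13072477281093597, 0.16478390991687775), 87.49991607666016)
-1 606 ((0.5572301745414734, -0.047442689538002014), (0.13002359867095947, 0.164710134267807), 87.35749816894531)
0 368 ((0.5522893667221069, -0.046902891248464584), (0.10610870271921158, 0.1066497340798378), 87.3603744506836)
row [-0.5306, -0.0271, 0.3] [-0.0005, 0.0018, -0.0] | tcp [0.53, -0.0439, 0.299] yaw -0.0314 t 5.5
```

View pics/w3.png

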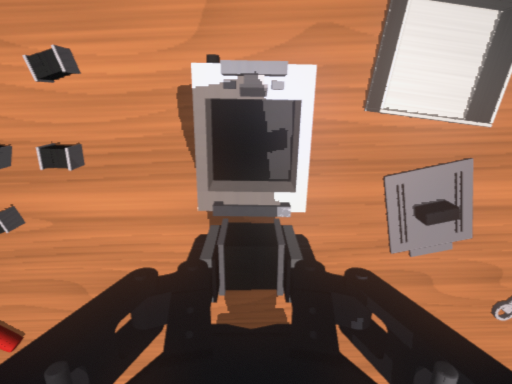

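```bash
python3 -c "
from h import *
delta([0.5193,-0.0454,0.15],-0.046);delta([0.5193,-0.0454,0.085],-0.046)"
```

```text
row [-0.0104, 0.0019, 0.1491] [-0.0005, 0.0018, 0.0146] | tcp [0.53, -0.0439, 0.299] yaw -0.0314 t 5.5
row [-0.0103, 0.0019, 0.2141] [-0.0005, 0.0018, 0.0146] | tcp [0.53, -0.0439, 0.299] yaw -0.0314 t 5.5
```

Call:
move_arm(moves=[[[-0.01,0,0.05,0,0,0.011,20],[-0.01,0,0.1,0,0,0.011,20],[-0.01,0,0.14,0,0,0.011,20],[-0.01,0,0.17,0,0,0.011,20],[-0.01,0,0.2,0,0,0.011,20],[-0.01,0,0.214,0,0,0.011,20],[-0.01,0,0.214,0,0,0.011,20],[-0.01,0,0.214,0,0,0.011,55],[-0.01,0,0.214,0,0,0.011,55],[-0.01,0,0.214,0,0,0.011,55],[-0.01,0,0.214,0,0,0.011,55],[-0.01,0,0.17,0,0,0.011,55],[-0.01,0,0.12,0,0,0.011,55],[-0.01,0,0.07,0,0,0.011,55],[-0.01,0,0.02,0,0,0.011,55],[-0.01,0,0.02,0,0,0.011,55],[-0.01,0,0.02,0,0,0.011,55]]])

```text
time_s: 7.2
tcp_pos: [0.5212, -0.0455, 0.2814]
tcp_rot: [[0.999, -0.046, 0.003], [-0.046, -0.999, -0.001], [0.003, 0.0, -1.0]]
force: [0.0, -0.2, -0.4]
width: 0.0468
```

```bash
cat >> h.py <<'E'
def mounts():
    c=cam('wrist'); W=cloud(c); m=((W[...,2]>0.022)&(W[...,2]<0.04)).astype(np.uint8)
    m=cv2.morphologyEx(m,cv2.MORPH_OPEN,np.ones((3,3)))
    for r in rects(c,m,0.03,80):
        if 0.03<r[2]<0.046 and 0.02<r[3]<0.034: print('mount px',r[0],'c',r[1],r[2:4],'yaw',round((r[4]+np.pi)%np.pi-np.pi/2,3))
    return c
E
python3 - <<'E'
from h import *
c=mounts(); cv2.imwrite('pics/w4.png',c['frame'])
delta([0.4541,0.3027,0.16],0.321);delta([0.4541,0.3027,0.079],0.321)
E
```

```text
mount px [42.0, 157.0] c [0.5425, 0.1936] (0.0434, 0.0282) yaw -0.047
mount px [30.0, 57.0] c [0.649, 0.1782] (0.0429, 0.029) yaw 0.253
row [-0.0822, -0.345, 0.1198] [0.0005, -0.0003, -0.3666] | tcp [0.5204, -0.0456, 0.28] yaw -0.0456 t 7.25
row [-0.0822, -0.345, 0.2008] [0.0005, -0.0003, -0.3666] | tcp [0.5204, -0.0456, 0.28] yaw -0.0456 t 7.25
```

View pics/w4.png

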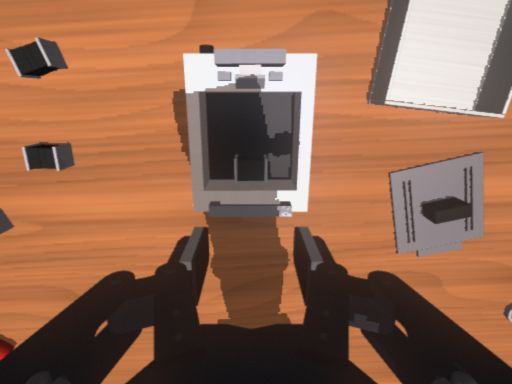

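Call:
move_arm(moves=[[[-0.082,-0.345,0,0,0,-0.367,100],[-0.082,-0.345,0,0,0,-0.367,100],[-0.082,-0.345,0,0,0,-0.367,100],[-0.082,-0.345,0,0,0,-0.367,100],[-0.082,-0.345,0,0,0,-0.367,100],[-0.082,-0.345,0,0,0,-0.367,100],[-0.082,-0.345,0,0,0,-0.367,100],[-0.082,-0.345,0,0,0,-0.367,100],[-0.082,-0.345,0,0,0,-0.367,100],[-0.082,-0.345,0,0,0,-0.367,100],[-0.082,-0.345,0,0,0,-0.367,100]]])

```text
time_s: 8.35
tcp_pos: [0.4551, 0.3009, 0.2791]
tcp_rot: [[0.95, 0.314, -0.001], [0.314, -0.95, -0.002], [-0.001, 0.001, -1.0]]
force: [0.7, 1.2, -0.5]
width: 0.0856
```

Run:
```python
from h import *
c=mounts(); cv2.imwrite('pics/w5.png',c['frame'])
delta([0.4541,0.3027,0.079],0.321)
```

```text
mount px [247.0, 166.0] c [0.4533, 0.303] (0.0376, 0.0274) yaw 0.318
mount px [361.0, 121.0] c [0.5421, 0.1977] (0.0408, 0.028) yaw -0.055
mount px [285.0, 88.0] c [0.5478, 0.2908] (0.038, 0.0278) yaw -0.333
mount px [421.0, 24.0] c [0.6483, 0.1826] (0.0419, 0.0281) yaw 0.265
row [-0.0003, -0.0021, 0.2004] [0.0011, 0.0008, -0.0021] | tcp [0.4552, 0.301, 0.2794] yaw 0.3189 t 8.4
```

View pics/w5.png

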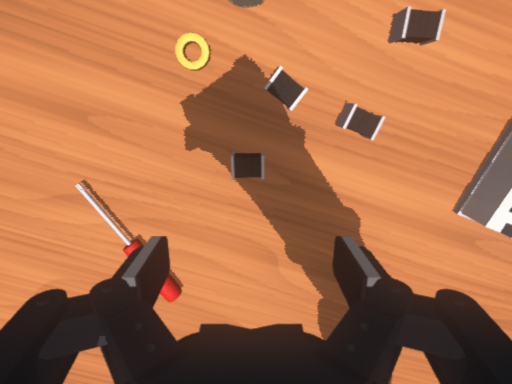

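Call:
move_arm(moves=[[[0,0,0.05,0,0,0,100],[0,0,0.1,0,0,0,100],[0,0,0.14,0,0,0,100],[0,0,0.17,0,0,0,100],[0,0,0.2,0,0,0,100],[0,0,0.2,0,0,0,100],[0,0,0.2,0,0,0,20],[0,0,0.2,0,0,0,20],[0,0,0.2,0,0,0,20],[0,0,0.2,0,0,0,20],[0,0,0.2,0,0,0,20],[0,0,0.2,0,0,0,20],[0,0,0.2,0,0,0,20]]])

```text
time_s: 9.7
tcp_pos: [0.4557, 0.3025, 0.0819]
tcp_rot: [[0.949, 0.315, 0.003], [0.315, -0.949, -0.0], [0.003, 0.001, -1.0]]
force: [-0.6, -5.2, 15.7]
width: 0.0305
```

```bash
python3 -c "
from h import *
delta([0.5523,-0.0469,0.19],-0.046)"
```

```text
row [-0.0182, 0.3621, -0.1077] [0.0007, -0.003, 0.3667] | tcp [0.4557, 0.3025, 0.0819] yaw 0.3207 t 9.7
```

Call:
move_arm(moves=[[[0,0,-0.05,0,0,0,20],[0,0,-0.1,0,0,0,20],[-0.017,0.363,-0.11,0,0,0.367,20],[-0.017,0.363,-0.11,0,0,0.367,20],[-0.017,0.363,-0.11,0,0,0.367,20],[-0.017,0.363,-0.11,0,0,0.367,20],[-0.017,0.363,-0.11,0,0,0.367,20],[-0.017,0.363,-0.11,0,0,0.367,20],[-0.017,0.363,-0.11,0,0,0.367,20],[-0.017,0.363,-0.11,0,0,0.367,20],[-0.017,0.363,-0.11,0,0,0.367,20],[-0.017,0.363,-0.11,0,0,0.367,20],[-0.017,0.363,-0.11,0,0,0.367,20]]])

```text
time_s: 11.0
tcp_pos: [0.5528, -0.0448, 0.1902]
tcp_rot: [[0.999, -0.043, 0.0], [-0.043, -0.999, 0.001], [0.0, -0.001, -1.0]]
force: [0.7, 0.7, -0.4]
width: 0.0303
```

```bash
python3 -c "
from h import *
delta([0.5523,-0.0469,0.09],-0.046);print(sense()['width'])
c=cam('wrist');cv2.imwrite('pics/w6.png',c['frame'])"
```

```text
row [-0.0005, 0.0022, 0.1002] [-0.0008, -0.0002, 0.0033] | tcp [0.5528, -0.0448, 0.1902] yaw -0.0427 t 11.0
0.030276705520366154
```

View pics/w6.png

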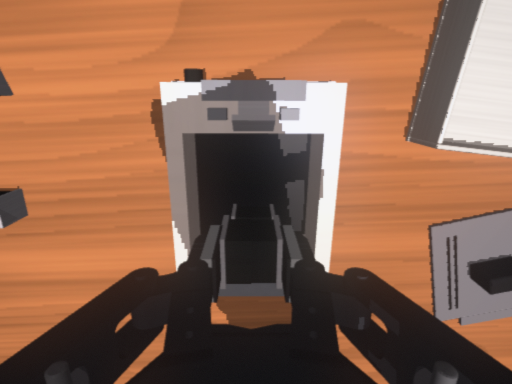

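Call:
move_arm(moves=[[[0.002,0,0.03,0,0,0,20],[0.002,0,0.06,0,0,0,20],[0.002,0,0.085,0,0,0,20],[0.002,0,0.1,0,0,0,20],[0.002,0,0.1,0,0,0,20],[0.002,0,0.1,0,0,0,55],[0.002,0,0.1,0,0,0,55],[0.002,0,0.1,0,0,0,55],[0.002,0,0.1,0,0,0,55],[0.002,0,0.06,0,0,0,55],[0.002,0,0.01,0,0,0,55],[0.002,0,-0.04,0,0,0,55],[0.002,0,-0.09,0,0,0,55],[0.002,0,-0.09,0,0,0,55],[0.002,0,-0.09,0,0,0,55]]])

```text
time_s: 12.55
tcp_pos: [0.5555, -0.047, 0.2815]
tcp_rot: [[0.999, -0.046, 0.003], [-0.046, -0.999, -0.001], [0.003, 0.0, -1.0]]
force: [0.2, -0.5, -1.3]
width: 0.047
```

Run:
```python
from h import *
c=mounts(); cv2.imwrite('pics/w7.png',c['frame'])
W=cloud(c); m=(W[...,2]>0.03)&(W[...,2]<0.043)&(W[...,0]>0.5)&(W[...,0]<0.6)&(W[...,1]>-0.09)&(W[...,1]<0.0)
print(rects(c,m,0.036,80))
delta([0.5421,0.1975,0.28],-0.065)
```

```text
mount px [48.0, 185.0] c [0.5435, 0.1936] (0.0435, 0.0287) yaw -0.047
mount px [250.0, 169.0] c [0.552, -0.0475] (0.0381, 0.0302) yaw -0.047
mount px [37.0, 91.0] c [0.6495, 0.1783] (0.0431, 0.0291) yaw 0.269
[([229.0, 213.0], [0.5009, -0.0185], 0.0388, 0.0052, 1.524), ([250.0, 197.0], [0.5193, -0.0462], 0.038, 0.0289, 1.524), ([250.0, 170.0], [0.5529, -0.0476], 0.0373, 0.0284, 1.525)]
row [-0.0238, -0.2438, -0.0002] [0.0004, -0.0002, 0.0195] | tcp [0.5548, -0.0471, 0.2799] yaw -0.0455 t 12.6
```

View pics/w7.png

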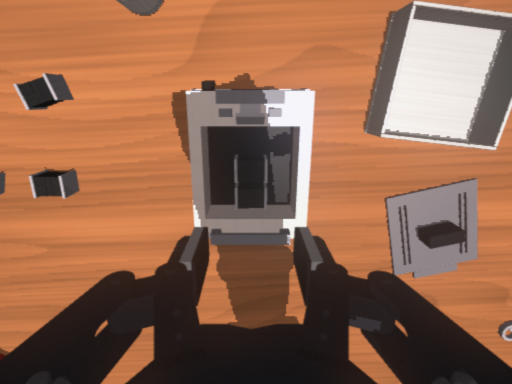

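Call:
move_arm(moves=[[[-0.024,-0.244,0,0,0,0.019,100],[-0.024,-0.244,0,0,0,0.019,100],[-0.024,-0.244,0,0,0,0.019,100],[-0.024,-0.244,0,0,0,0.019,100],[-0.024,-0.244,0,0,0,0.019,100],[-0.024,-0.244,0,0,0,0.019,100],[-0.024,-0.244,0,0,0,0.019,100],[-0.024,-0.244,0,0,0,0.019,100]]])

```text
time_s: 13.4
tcp_pos: [0.542, 0.1964, 0.2785]
tcp_rot: [[0.998, -0.065, -0.002], [-0.065, -0.998, -0.002], [-0.002, 0.002, -1.0]]
force: [-0.4, -0.2, 0.4]
width: 0.0859
```

Run:
```python
from h import *
c=mounts(); cv2.imwrite('pics/w8.png',c['frame'])
delta([0.542,0.1975,0.081],-0.065)
```

```text
mount px [249.0, 165.0] c [0.5433, 0.1965] (0.0375, 0.0285) yaw -0.067
mount px [168.0, 165.0] c [0.5491, 0.2897] (0.0393, 0.0289) yaw -0.336
mount px [257.0, 65.0] c [0.6493, 0.1808] (0.038, 0.0276) yaw 0.259
row [-0.0, -0.0017, 0.1978] [0.0017, 0.0015, -0.0013] | tcp [0.5422, 0.1961, 0.2788] yaw -0.0663 t 13.45
```

Call:
move_arm(moves=[[[0.001,0,0.05,0,0,0,100],[0.001,0,0.1,0,0,0,100],[0.001,0,0.14,0,0,0,100],[0.001,0,0.17,0,0,0,100],[0.001,0,0.198,0,0,0,100],[0.001,0,0.198,0,0,0,100],[0.001,0,0.198,0,0,0,20],[0.001,0,0.198,0,0,0,20],[0.001,0,0.198,0,0,0,20],[0.001,0,0.198,0,0,0,20],[0.001,0,0.198,0,0,0,20],[0.001,0,0.198,0,0,0,20],[0.001,0,0.198,0,0,0,20]]])

```text
time_s: 14.75
tcp_pos: [0.5441, 0.1972, 0.0839]
tcp_rot: [[0.998, -0.065, 0.003], [-0.065, -0.998, -0.001], [0.003, 0.001, -1.0]]
force: [-1.8, -4.4, 12.2]
width: 0.0304
```

Call:
move_arm(moves=[[[0,0,-0.05,0,0,0,20],[0,0,-0.1,0,0,0,20],[0.059,0.243,-0.11,0,0,-0.019,20],[0.059,0.243,-0.11,0,0,-0.019,20],[0.059,0.243,-0.11,0,0,-0.019,20],[0.059,0.243,-0.11,0,0,-0.019,20],[0.059,0.243,-0.11,0,0,-0.019,20],[0.059,0.243,-0.11,0,0,-0.019,20],[0.059,0.243,-0.11,0,0,-0.019,20],[0.059,0.243,-0.11,0,0,-0.019,20],[0.059,0.243,-0.11,0,0,-0.019,20]]])

```text
time_s: 15.85
tcp_pos: [0.5864, -0.0466, 0.1923]
tcp_rot: [[0.999, -0.043, 0.0], [-0.043, -0.999, 0.001], [0.0, -0.001, -1.0]]
force: [0.4, -0.2, -0.5]
width: 0.0303
```

```bash
python3 -c "
from h import *
delta([0.5863,-0.0485,0.091],-0.046);print(sense()['width'])"
```

```text
row [-0.0, 0.002, 0.1013] [-0.0006, -0.0004, 0.0033] | tcp [0.5864, -0.0466, 0.1923] yaw -0.0427 t 15.85
0.030292138609505782
```

Call:
move_arm(moves=[[[0,0,0.03,0,0,0,20],[0,0,0.06,0,0,0,20],[0,0,0.085,0,0,0,20],[0,0,0.1,0,0,0,20],[0,0,0.1,0,0,0,20],[0,0,0.1,0,0,0,55],[0,0,0.1,0,0,0,55],[0,0,0.1,0,0,0,55],[0,0,0.1,0,0,0,55],[0,0,0.06,0,0,0,55],[0,0,0.01,0,0,0,55],[0,0,-0.04,0,0,0,55],[0,0,-0.09,0,0,0,55],[0,0,-0.09,0,0,0,55],[0,0,-0.09,0,0,0,55]]])

```text
time_s: 17.35
tcp_pos: [0.5869, -0.0485, 0.2836]
tcp_rot: [[0.999, -0.046, 0.003], [-0.046, -0.999, -0.001], [0.003, 0.0, -1.0]]
force: [0.6, 0.2, -0.2]
width: 0.0471
```

Run:
```python
from h import *
c=mounts(); cv2.imwrite('pics/w9.png',c['frame'])
W=cloud(c); m=(W[...,2]>0.03)&(W[...,2]<0.043)&(W[...,0]>0.5)&(W[...,0]<0.61)&(W[...,1]>-0.09)&(W[...,1]<0.0)
print(rects(c,m,0.036,80))
delta([0.5485,0.29,0.28],-0.335)
```

```text
mount px [250.0, 194.0] c [0.5529, -0.0477] (0.0387, 0.0294) yaw -0.047
mount px [250.0, 167.0] c [0.5846, -0.0501] (0.0379, 0.029) yaw -0.046
mount px [42.0, 128.0] c [0.6416, 0.1836] (0.0433, 0.0278) yaw -0.03
[([231.0, 236.0], [0.5004, -0.0207], 0.0413, 0.0055, 1.524), ([250.0, 221.0], [0.5194, -0.046], 0.0373, 0.0294, 1.524), ([250.0, 195.0], [0.5531, -0.0477], 0.038, 0.0277, 1.525), ([251.0, 168.0], [0.5855, -0.0498], 0.038, 0.0274, 1.525)]
row [-0.053, -0.3366, 0.0017] [0.0005, -0.0002, 0.2894] | tcp [0.5861, -0.0487, 0.2819] yaw -0.0456 t 17.4
```

View pics/w9.png

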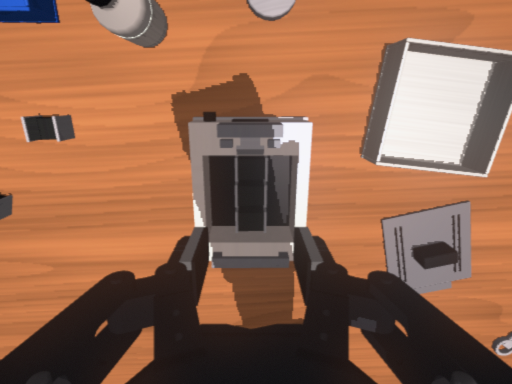

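Call:
move_arm(moves=[[[-0.053,-0.337,0,0,0,0.289,100],[-0.053,-0.337,0,0,0,0.289,100],[-0.053,-0.337,0,0,0,0.289,100],[-0.053,-0.337,0,0,0,0.289,100],[-0.053,-0.337,0,0,0,0.289,100],[-0.053,-0.337,0,0,0,0.289,100],[-0.053,-0.337,0,0,0,0.289,100],[-0.053,-0.337,0,0,0,0.289,100],[-0.053,-0.337,0,0,0,0.289,100],[-0.053,-0.337,0,0,0,0.289,100]]])

```text
time_s: 18.4
tcp_pos: [0.5489, 0.2889, 0.2804]
tcp_rot: [[0.944, -0.329, -0.002], [-0.329, -0.944, -0.002], [-0.001, 0.003, -1.0]]
force: [1.2, -0.1, -0.9]
width: 0.0856
```

Run:
```python
from h import *
c=mounts(); cv2.imwrite('pics/w10.png',c['frame'])
delta([0.5485,0.29,0.081],-0.335)
```

```text
mount px [248.0, 166.0] c [0.5491, 0.2902] (0.0377, 0.0275) yaw -0.337
mount px [312.0, 53.0] c [0.6411, 0.1869] (0.0394, 0.0276) yaw -0.031
row [-0.001, -0.0016, 0.1998] [0.0023, 0.0005, -0.0015] | tcp [0.5492, 0.2886, 0.2808] yaw -0.3365 t 18.45
```

View pics/w10.png

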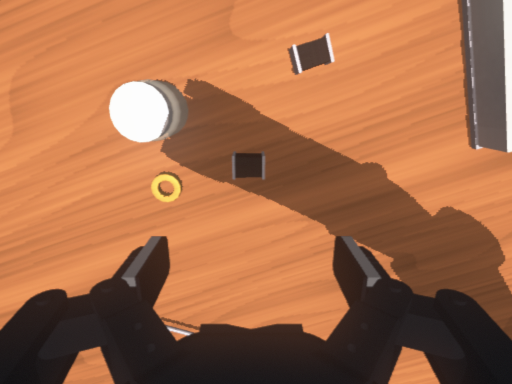

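Call:
move_arm(moves=[[[0,0,0.05,0,0,0,100],[0,0,0.1,0,0,0,100],[0,0,0.14,0,0,0,100],[0,0,0.17,0,0,0,100],[0,0,0.2,0,0,0,100],[0,0,0.2,0,0,0,100],[0,0,0.2,0,0,0,20],[0,0,0.2,0,0,0,20],[0,0,0.2,0,0,0,20],[0,0,0.2,0,0,0,20],[0,0,0.2,0,0,0,20],[0,0,0.2,0,0,0,20],[0,0,0.2,0,0,0,20]]])

```text
time_s: 19.75
tcp_pos: [0.5497, 0.2907, 0.0839]
tcp_rot: [[0.944, -0.329, 0.002], [-0.329, -0.944, 0.001], [0.002, -0.002, -1.0]]
force: [-1.3, -2.3, 9.0]
width: 0.036
```

Call:
move_arm(moves=[[[0,0,-0.05,0,0,0,20],[0,0,-0.1,0,0,0,20],[0.02,0.04,-0.14,0,0,-0.08,20],[0.263,0.493,-0.14,0,0,-0.08,20],[0.263,0.493,-0.14,0,0,-0.08,20],[0.263,0.493,-0.14,0,0,-0.08,20],[0.263,0.493,-0.14,0,0,-0.08,20],[0.263,0.493,-0.14,0,0,-0.08,20],[0.263,0.493,-0.14,0,0,-0.08,20],[0.263,0.493,-0.14,0,0,-0.08,20],[0.263,0.493,-0.14,0,0,-0.08,20],[0.263,0.493,-0.14,0,0,-0.08,20],[0.263,0.493,-0.14,0,0,-0.08,20],[0.263,0.493,-0.14,0,0,-0.08,20],[0.263,0.493,-0.14,0,0,-0.08,20],[0.263,0.493,-0.14,0,0,-0.08,20],[0.263,0.493,-0.14,0,0,-0.08,20]]])

```text
time_s: 21.45
tcp_pos: [0.6357, -0.2594, 0.2224]
tcp_rot: [[0.968, -0.25, 0.001], [-0.25, -0.968, 0.001], [0.0, -0.001, -1.0]]
force: [0.5, 0.7, -1.7]
width: 0.0355
```

Run:
```python
from h import *
c=cam('wrist'); cv2.imwrite('pics/w11.png',c['frame']); print(sense()['width'])
W=cloud(c); m=(W[...,2]>0.036)&(W[...,2]<0.055)&(W[...,0]>0.55)&(W[...,0]<0.73)&(W[...,1]>-0.36)&(W[...,1]<-0.17)
P=W[m][:,:2].astype(np.float32); print(m.sum(),cv2.minAreaRect(P))
for n in ('scene','side'):
  c=cam(n); W=cloud(c); m=(W[...,2]>0.036)&(W[...,2]<0.055)&(W[...,0]>0.55)&(W[...,0]<0.73)&(W[...,1]>-0.36)&(W[...,1]<-0.17)
  P=W[m][:,:2].astype(np.float32); print(m.sum(),cv2.minAreaRect(P))
delta([0.635,-0.262,0.09],-0.255)
```

```text
0.03546054082216391
2475 ((0.6400359869003296, -0.2637018859386444), (0.1303507536649704, 0.12973347306251526), 80.85877990722656)
211 ((0.6414711475372314, -0.2617482542991638), (0.1368192434310913, 0.13238705694675446), 79.44183349609375)
253 ((0.6404455304145813, -0.26121455430984497), (0.13440945744514465, 0.13258002698421478), 79.86228942871094)
row [-0.0001, 0.0025, 0.1323] [-0.0004, -0.0002, 0.0029] | tcp [0.6357, -0.2597, 0.2223] yaw -0.2521 t 21.6
```

View pics/w11.png

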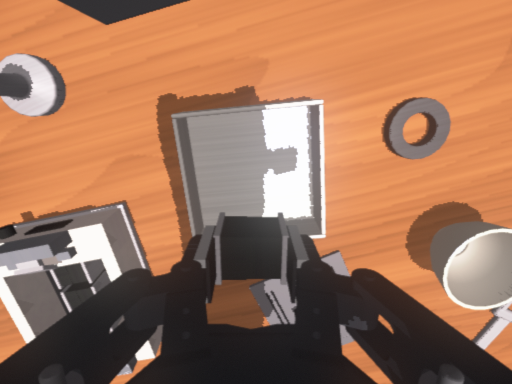

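Call:
move_arm(moves=[[[-0.017,0.001,0.03,0,0,-0.09,20],[-0.017,0.001,0.07,0,0,-0.09,20],[-0.017,0.001,0.1,0,0,-0.09,20],[-0.017,0.001,0.12,0,0,-0.09,20],[-0.017,0.001,0.13,0,0,-0.09,20],[-0.017,0.001,0.13,0,0,-0.09,20],[-0.017,0.001,0.13,0,0,-0.09,60],[-0.017,0.001,0.13,0,0,-0.09,60],[-0.017,0.001,0.13,0,0,-0.09,60],[-0.017,0.001,0.13,0,0,-0.09,60],[-0.017,0.001,0.09,0,0,-0.09,60],[-0.017,0.001,0.04,0,0,-0.09,60],[-0.017,0.001,-0.01,0,0,-0.09,60],[-0.017,0.001,-0.06,0,0,-0.09,60],[-0.017,0.001,-0.06,0,0,-0.09,60],[-0.017,0.001,-0.06,0,0,-0.09,60]]])

```text
time_s: 23.2
tcp_pos: [0.6193, -0.2582, 0.2839]
tcp_rot: [[0.987, -0.164, 0.003], [-0.164, -0.987, -0.001], [0.004, 0.001, -1.0]]
force: [0.5, -0.5, -2.0]
width: 0.0513
```

Run:
```python
from h import *
c=cam('wrist'); cv2.imwrite('pics/w12.png',c['frame'])
W=cloud(c); m=(W[...,2]>0.024)&(W[...,2]<0.043)&(W[...,0]>0.55)&(W[...,0]<0.73)&(W[...,1]>-0.36)&(W[...,1]<-0.17)
for r in rects(c,m,0.033,150): print(r)
m=(W[...,2]>0.018)&(W[...,2]<0.04)&(W[...,0]>0.38)&(W[...,0]<0.53)&(W[...,1]>-0.36)&(W[...,1]<-0.2)
for r in rects(c,m,0.033,100): print('grip',r)
delta([0.6413,0.185,0.285],-0.03)
```

```text
([250.0, 168.0], [0.6179, -0.2587], 0.0379, 0.0288, 1.406)
([251.0, 163.0], [0.6379, -0.2634], 0.1271, 0.127, 1.413)
grip ([289.0, 281.0], [0.4562, -0.2846], 0.0337, 0.0281, -1.414)
row [-0.05, -0.4408, -0.0032] [0.0004, -0.0002, -0.1344] | tcp [0.6185, -0.2581, 0.282] yaw -0.1644 t 23.25
```

View pics/w12.png

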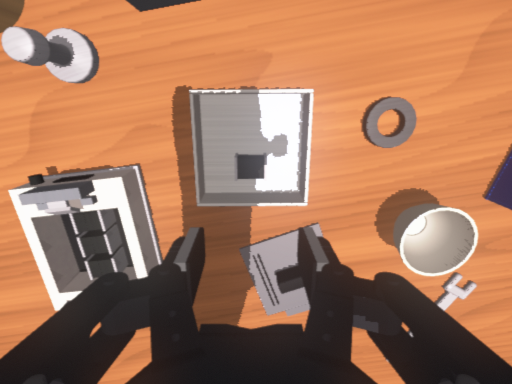

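Call:
move_arm(moves=[[[-0.05,-0.441,0,0,0,-0.135,100],[-0.05,-0.441,0,0,0,-0.135,100],[-0.05,-0.441,0,0,0,-0.135,100],[-0.05,-0.441,0,0,0,-0.135,100],[-0.05,-0.441,0,0,0,-0.135,100],[-0.05,-0.441,0,0,0,-0.135,100],[-0.05,-0.441,0,0,0,-0.135,100],[-0.05,-0.441,0,0,0,-0.135,100],[-0.05,-0.441,0,0,0,-0.135,100],[-0.05,-0.441,0,0,0,-0.135,100],[-0.05,-0.441,0,0,0,-0.135,100],[-0.05,-0.441,0,0,0,-0.135,100]]])

```text
time_s: 24.45
tcp_pos: [0.6414, 0.1835, 0.2804]
tcp_rot: [[1.0, -0.031, -0.002], [-0.031, -1.0, -0.002], [-0.002, 0.002, -1.0]]
force: [1.2, -0.7, 0.1]
width: 0.0851
```

Run:
```python
from h import *
c=mounts(); cv2.imwrite('pics/w13.png',c['frame'])
delta([0.6413,0.185,0.081],-0.03)
```

```text
mount px [246.0, 165.0] c [0.6417, 0.1861] (0.0375, 0.0275) yaw -0.032
row [-0.0001, -0.0022, 0.1998] [0.0017, 0.0014, -0.0015] | tcp [0.6416, 0.1831, 0.2808] yaw -0.0315 t 24.5
```

View pics/w13.png

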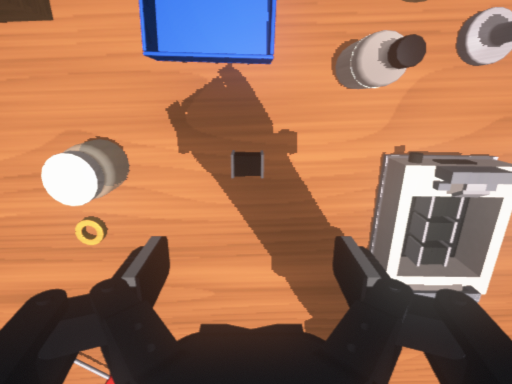

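Call:
move_arm(moves=[[[0,-0.002,0.05,0,0,0,100],[0,-0.002,0.1,0,0,0,100],[0,-0.002,0.14,0,0,0,100],[0,-0.002,0.17,0,0,0,100],[0,-0.002,0.2,0,0,0,100],[0,-0.002,0.2,0,0,0,100],[0,-0.002,0.2,0,0,0,20],[0,-0.002,0.2,0,0,0,20],[0,-0.002,0.2,0,0,0,20],[0,-0.002,0.2,0,0,0,20],[0,-0.002,0.2,0,0,0,20],[0,-0.002,0.2,0,0,0,20],[0,-0.002,0.2,0,0,0,20]]])

```text
time_s: 25.8
tcp_pos: [0.6427, 0.1871, 0.0841]
tcp_rot: [[1.0, -0.03, 0.003], [-0.03, -1.0, 0.0], [0.003, -0.0, -1.0]]
force: [-1.1, -1.5, 8.4]
width: 0.0357
```

Call:
move_arm(moves=[[[0,0,-0.05,0,0,0,20],[0,0,-0.1,0,0,0,20],[0,0.03,-0.14,0,0,0.135,20],[0.034,0.453,-0.14,0,0,0.135,20],[0.034,0.453,-0.14,0,0,0.135,20],[0.034,0.453,-0.14,0,0,0.135,20],[0.034,0.453,-0.14,0,0,0.135,20],[0.034,0.453,-0.14,0,0,0.135,20],[0.034,0.453,-0.14,0,0,0.135,20],[0.034,0.453,-0.14,0,0,0.135,20],[0.034,0.453,-0.14,0,0,0.135,20],[0.034,0.453,-0.14,0,0,0.135,20],[0.034,0.453,-0.14,0,0,0.135,20],[0.034,0.453,-0.14,0,0,0.135,20],[0.034,0.453,-0.14,0,0,0.135,20]]])

```text
time_s: 27.3
tcp_pos: [0.6627, -0.2646, 0.2225]
tcp_rot: [[0.987, -0.162, 0.001], [-0.162, -0.987, 0.001], [0.001, -0.001, -1.0]]
force: [0.6, 1.5, 0.2]
width: 0.0355
```

Run:
```python
from h import *
c=cam('wrist'); cv2.imwrite('pics/w14.png',c['frame']); print(sense()['width'])
delta([0.6617,-0.2666,0.09],-0.165)
```

```text
0.035512230148637185
row [-0.0008, 0.0024, 0.1325] [-0.001, -0.0006, 0.0033] | tcp [0.6628, -0.2644, 0.2225] yaw -0.1617 t 27.35
```

View pics/w14.png

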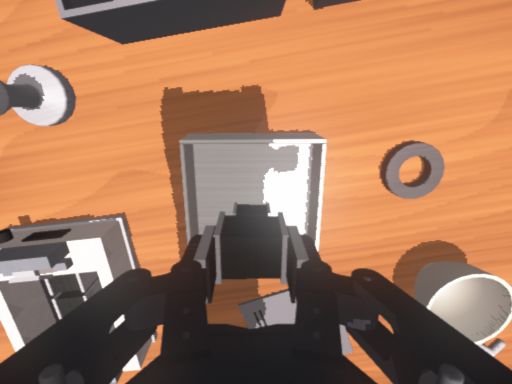

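Call:
move_arm(moves=[[[0,0,0.03,0,0,0,20],[0,0,0.07,0,0,0,20],[0,0,0.1,0,0,0,20],[0,0,0.12,0,0,0,20],[0,0,0.13,0,0,0,20],[0,0,0.13,0,0,0,20],[0,0,0.13,0,0,0,60],[0,0,0.13,0,0,0,60],[0,0,0.13,0,0,0,60],[0,0,0.13,0,0,0,60],[0,0,0.09,0,0,0,60],[0,0,0.04,0,0,0,60],[0,0,-0.01,0,0,0,60],[0,0,-0.06,0,0,0,60],[0,0,-0.06,0,0,0,60],[0,0,-0.06,0,0,0,60]]])

```text
time_s: 28.95
tcp_pos: [0.6629, -0.2667, 0.2841]
tcp_rot: [[0.986, -0.164, 0.004], [-0.164, -0.987, -0.001], [0.004, 0.001, -1.0]]
force: [-0.1, 0.3, -2.0]
width: 0.0513
```

Run:
```python
from h import *
c=cam('wrist'); cv2.imwrite('pics/w15.png',c['frame'])
W=cloud(c); m=(W[...,2]>0.024)&(W[...,2]<0.043)&(W[...,0]>0.55)&(W[...,0]<0.73)&(W[...,1]>-0.36)&(W[...,1]<-0.17)
for r in rects(c,m,0.033,150): print(r)
s=cam('side'); cv2.imwrite('pics/s2.png',s['frame']); s=cam('scene'); cv2.imwrite('pics/sc2.png',s['frame'])
```

```text
([251.0, 233.0], [0.5788, -0.2541], 0.1173, 0.0111, 1.405)
([249.0, 203.0], [0.6186, -0.2588], 0.037, 0.0311, 1.405)
([250.0, 168.0], [0.6621, -0.2671], 0.0384, 0.0289, 1.439)
([301.0, 181.0], [0.6326, -0.3245], 0.1128, 0.004, -0.161)
([198.0, 181.0], [0.6535, -0.2034], 0.1114, 0.0047, -0.158)
```

View pics/w15.png

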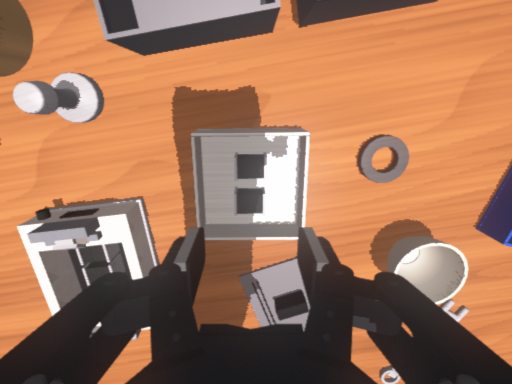

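View pics/s2.png

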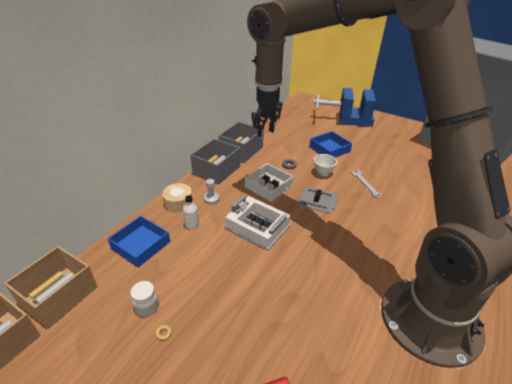

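View pics/sc2.png

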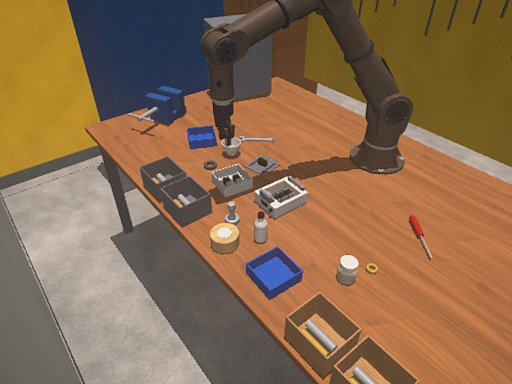

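Run:
```python
from h import *
delta([0.455,-0.287,0.28],1.70)
for n in('scene','side'):
    c=cam(n); u,v=map(int,proj(c,(0.56,-0.6,0.02))); f=c['frame'][max(0,v-30):v+30,u-40:u+40]; cv2.imwrite(f'pics/blue_{n}.png',cv2.resize(f,None,fx=8,fy=8))
```

```text
row [-0.2004, 0.054, 0.0008] [-0.0027, 0.0017, -1.8643] | tcp [0.6616, -0.2666, 0.2802] yaw -0.1643 t 29.1
```

View pics/blue_scene.png

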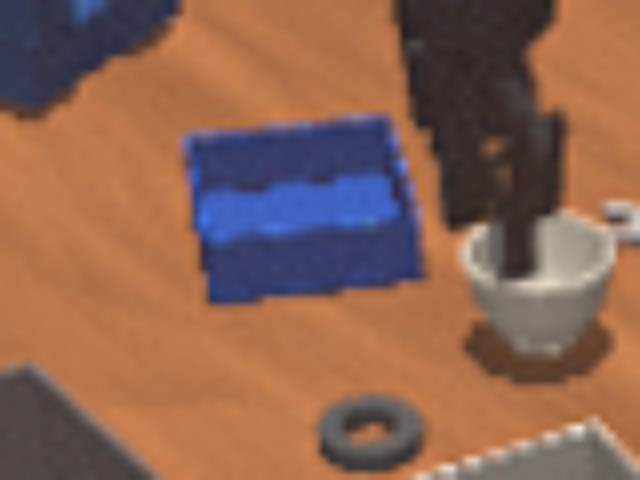

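Call:
move_arm(moves=[[[-0.2,0.054,0,0,0,-1.864,100],[-0.2,0.054,0,0,0,-1.864,100],[-0.2,0.054,0,0,0,-1.864,100],[-0.2,0.054,0,0,0,-1.864,100],[-0.2,0.054,0,0,0,-1.864,100],[-0.2,0.054,0,0,0,-1.864,100],[-0.2,0.054,0,0,0,-1.864,100],[-0.2,0.054,0,0,0,-1.864,100],[-0.2,0.054,0,0,0,-1.864,100],[-0.2,0.054,0,0,0,-1.864,100],[-0.2,0.054,0,0,0,-1.864,100],[-0.2,0.054,0,0,0,-1.864,100],[-0.2,0.054,0,0,0,-1.864,100],[-0.2,0.054,0,0,0,-1.864,100],[-0.2,0.054,0,0,0,-1.864,100],[-0.2,0.054,0,0,0,-1.864,100]]])

```text
time_s: 30.8
tcp_pos: [0.4561, -0.2871, 0.2816]
tcp_rot: [[-0.127, 0.992, -0.0], [0.992, 0.127, 0.0], [0.0, -0.0, -1.0]]
force: [0.0, -0.2, 0.3]
width: 0.0854
```

Run:
```python
from h import *
c=cam('wrist'); cv2.imwrite('pics/w16.png',c['frame']); W=cloud(c)
reg=(W[...,0]>0.36)&(W[...,0]<0.55)&(W[...,1]>-0.38)&(W[...,1]<-0.19)
m=reg&(W[...,2]>0.022)&(W[...,2]<0.042); print('block',rects(c,m,0.033,100), np.nanmedian(W[...,2][m]))
hsv=cv2.cvtColor(c['frame'],cv2.COLOR_BGR2HSV); 
p=reg&(hsv[...,1]<60)&(hsv[...,2]>60)
p=cv2.morphologyEx(p.astype(np.uint8),cv2.MORPH_CLOSE,np.ones((9,9)))
print('plate',rects(c,p,0.005,300))
cv2.imwrite('pics/pm.png',p*255)
delta([0.455,-0.287,0.28],1.70); print(np.round(sense()['q'],2))
```

```text
block [([246.0, 166.0], [0.4507, -0.2897], 0.0451, 0.0178, -1.382)] 0.03289063463058101
plate [([365.0, 262.0], [0.6341, -0.4058], 0.0936, 0.0344, -0.951), ([138.0, 261.0], [0.3143, -0.4477], 0.0935, 0.0318, 1.212), ([243.0, 159.0], [0.4451, -0.2917], 0.1309, 0.1151, 0.189)]
row [0.0002, -0.0011, 0.0018] [-0.0002, -0.0001, -0.0016] | tcp [0.4561, -0.2871, 0.2818] yaw 1.6984 t 30.85
[ 1.05  0.43 -0.8   1.77  0.35  1.09  0.26]
```

View pics/w16.png

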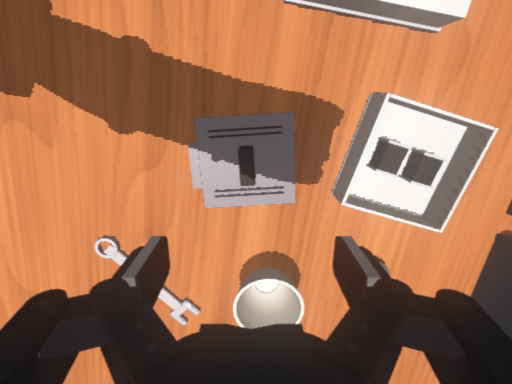

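View pics/pm.png

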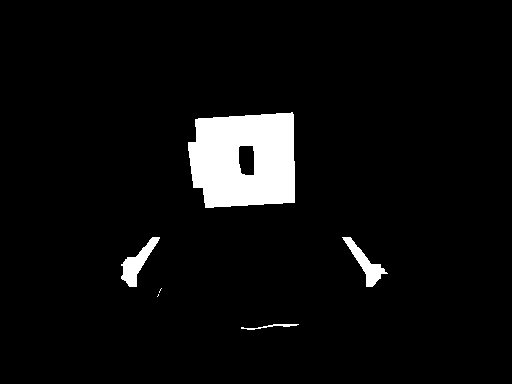

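Run:
```python
from h import *
delta([0.4508,-0.2901,0.081],1.760)
```

```text
row [-0.0023, -0.0056, 0.2008] [-0.0002, -0.0001, -0.0616] | tcp [0.4561, -0.2871, 0.2818] yaw 1.6984 t 30.85
```

Call:
move_arm(moves=[[[-0.002,-0.005,0.05,0,0,-0.062,100],[-0.002,-0.005,0.1,0,0,-0.062,100],[-0.002,-0.005,0.14,0,0,-0.062,100],[-0.002,-0.005,0.17,0,0,-0.062,100],[-0.002,-0.005,0.19,0,0,-0.062,100],[-0.002,-0.005,0.2,0,0,-0.062,100],[-0.002,-0.005,0.2,0,0,-0.062,100],[-0.002,-0.005,0.2,0,0,-0.062,5],[-0.002,-0.005,0.2,0,0,-0.062,5],[-0.002,-0.005,0.2,0,0,-0.062,5],[-0.002,-0.005,0.2,0,0,-0.062,5],[-0.002,-0.005,0.2,0,0,-0.062,5],[-0.002,-0.005,0.2,0,0,-0.062,5],[-0.002,-0.005,0.2,0,0,-0.062,5],[-0.002,-0.005,0.2,0,0,-0.062,5],[-0.002,-0.005,0.2,0,0,-0.062,5]]])

```text
time_s: 32.45
tcp_pos: [0.4518, -0.29, 0.0826]
tcp_rot: [[-0.19, 0.982, 0.001], [0.982, 0.19, -0.001], [-0.001, 0.001, -1.0]]
force: [-1.2, -0.0, 6.7]
width: 0.0169
```

Run:
```python
from h import *
s=sense(); print(s['width'],np.round(s['force'],1),np.round(s['tcp_pos'],4)); R=np.array(s['tcp_rot']); print(R.round(4).tolist())
```

```text
0.016922061969450355 [-1.2 -0.   6.7] [ 0.4518 -0.29    0.0826]
[[-0.1896, 0.9819, 0.0007], [0.9819, 0.1896, -0.0009], [-0.001, 0.0005, -1.0]]
```

Call:
move_arm(moves=[[[0,0,-0.03,0,0,0,5],[0,0,-0.08,0,0,0,5],[0,0,-0.13,0,0,0,5],[0,0,-0.18,0,0,0,5],[0,0,-0.23,0,0,0,5],[0,0,-0.26,0,0,0,5],[0,0,-0.26,0,0,0,5],[0,0,-0.26,0,0,0,5]]])

```text
time_s: 33.25
tcp_pos: [0.4512, -0.2899, 0.342]
tcp_rot: [[-0.189, 0.982, 0.0], [0.982, 0.189, -0.001], [-0.001, -0.0, -1.0]]
force: [-0.1, 0.8, -1.9]
width: 0.0162
```

Run:
```python
from h import *
print(sense()['width'],np.round(sense()['force'],1))
delta([0.55,-0.17,0.34],1.525)
```

```text
0.016204400979251667 [-0.1  0.8 -1.9]
row [0.099, 0.1197, 0.0019] [0.0001, 0.001, 0.2364] | tcp [0.4512, -0.2899, 0.342] yaw 1.7614 t 33.25
```

Call:
move_arm(moves=[[[0.099,0.12,0,0,0,0.236,5],[0.099,0.12,0,0,0,0.236,5],[0.099,0.12,0,0,0,0.236,5],[0.099,0.12,0,0,0,0.236,5],[0.099,0.12,0,0,0,0.236,5],[0.099,0.12,0,0,0,0.236,5],[0.099,0.12,0,0,0,0.236,5]]])

```text
time_s: 33.95
tcp_pos: [0.5494, -0.1717, 0.341]
tcp_rot: [[0.048, 0.999, -0.002], [0.999, -0.048, -0.001], [-0.001, -0.002, -1.0]]
force: [-0.4, -0.0, -1.9]
width: 0.0168
```

Run:
```python
from h import *
print(sense()['width'],np.round(sense()['force'],1))
c=cam('wrist'); cv2.imwrite('pics/w17.png',c['frame']); W=cloud(c)
np.savez('w17.npz',W=W,f=c['frame'])
yaw=-0.046; o=np.array([0.5523,-0.0469]); ex=np.array([np.cos(yaw),np.sin(yaw)]); ey=np.array([-ex[1],ex[0]])
d=W[...,:2]-o; bx=d@ex; by=d@ey; z=W[...,2]
m=(abs(bx)<0.11)&(abs(by)<0.08)
# rim outline
r=m&(z>0.046)&(z<0.057); print('rim',cv2.minAreaRect(W[r][:,:2].astype(np.float32)), bx[r].min(),bx[r].max(),by[r].min(),by[r].max())
for lo,hi in((0.060,0.064),(0.064,0.071),(0.071,0.08)):
    for nm,sel in(('front',bx<0),('rear',bx>0)):
        k=m&sel&(z>lo)&(z<hi)
        if k.sum()>5: print(lo,hi,nm,k.sum(),np.percentile(bx[k],[1,5,50,95,99]).round(4),np.percentile(by[k],[1,5,50,95,99]).round(4))
```

```text
0.016834093800323 [-0.4 -0.  -1.9]
rim ((0.5564844012260437, -0.053171269595623016), (0.11819019168615341, 0.16530334949493408), 87.24016571044922) -0.07830604310084797 0.08705727838992865 -0.06532838029044777 0.05308072836371366
0.06 0.064 front 40 [-0.066  -0.0659 -0.0657 -0.0654 -0.0654] [-0.0439 -0.0409  0.0133  0.0399  0.0412]
0.06 0.064 rear 271 [0.0543 0.0547 0.0652 0.0749 0.075 ] [-0.0315 -0.0301  0.0026  0.0293  0.0308]
0.064 0.071 front 1044 [-0.0779 -0.0775 -0.0715 -0.0658 -0.0655] [-0.0448 -0.0409  0.0021  0.0403  0.0436]
0.064 0.071 rear 208 [0.0553 0.0561 0.0591 0.0752 0.0838] [-0.0326 -0.0311 -0.0013  0.0254  0.0294]
0.071 0.08 rear 1081 [0.0601 0.0615 0.0771 0.086  0.0868] [-0.0321 -0.028  -0.0001  0.0274  0.0306]
```

View pics/w17.png

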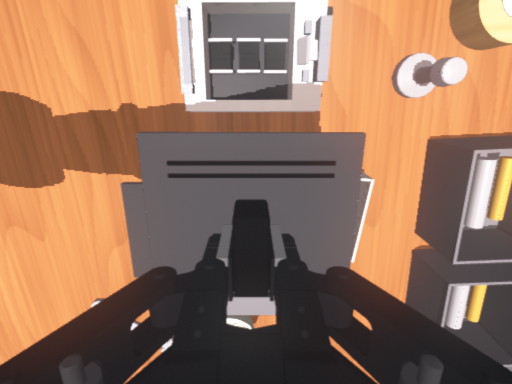

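Run:
```python
from h import *
s=sense(); R=np.array(s['tcp_rot']); p=np.array(s['tcp_pos'])
W=np.load('w17.npz')['W']; T=(W-p)@R
z=T[...,2]
# plate top ~ 77.6 ahead
m=(z>0.066)&(z<0.09)&(abs(T[...,1])<0.1)&(T[...,0]>0.02)&(T[...,0]<0.1)
print(m.sum(), np.median(z[m]))
for a,b in((0.02,0.03),(0.03,0.04),(0.04,0.05),(0.05,0.056)):
    k=m&(T[...,0]>a)&(T[...,0]<b); print(a,k.sum(),np.percentile(T[...,1][k],[0.5,99.5]).round(4),np.median(z[k]).round(4), 'zslope', np.polyfit(T[...,1][k],z[k],1).round(4))
print('front edge',[np.percentile(T[...,0][m&(abs(T[...,1]-y)<0.005)],99.5).round(4) for y in(-0.05,-0.03,0,0.03,0.05)])
# plan
yaw=-0.046; slot=np.array([0.4774,-0.0440,0.052])
def tcp(tipx,tipz,th,dz=0.0826,off=0.0):
    c,s_=np.cos(yaw),np.sin(yaw)
    B=np.array([[c,-s_,0],[s_,c,0],[0,0,1.]])
    Ry=np.array([[np.cos(th),0,-np.sin(th)],[0,1,0],[np.sin(th),0,np.cos(th)]])
    C=B@Ry  # cover axes
    Rt=np.column_stack([C[:,1],C[:,0],-C[:,2]])
    tip=slot+B@np.array([tipx,0,tipz])
    return tip-Rt@np.array([0,-0.072,dz]),Rt
p0,R0=tcp(0.03,0.03,0.30); print(p0.round(4)); delta(p0,rot=R0)
```

```text
15718 0.07782823287559124
0.02 4278 [-0.0715  0.0586] 0.0779 zslope [-0.0054  0.0776]
0.03 3924 [-0.0592  0.0588] 0.0778 zslope [0.0004 0.0777]
0.04 4117 [-0.0592  0.0588] 0.0778 zslope [0.0005 0.0777]
0.05 2699 [-0.0591  0.0588] 0.0778 zslope [0.0002 0.0778]
front edge [np.float64(0.0573), np.float64(0.0573), np.float64(0.0573), np.float64(0.0573), np.float64(0.0573)]
[ 0.5517 -0.0474  0.1822]
row [0.1243, -0.0036, 0.159] [-0.3014, 0.0009, -0.0017] | tcp [0.5495, -0.1717, 0.3413] yaw 1.523 t 34.0
```

Call:
move_arm(moves=[[[0.04,-0.002,0.02,-0.1,0,0,5],[0.08,-0.004,0.06,-0.2,0,0,5],[0.124,-0.004,0.09,-0.3,0,0,5],[0.124,-0.004,0.12,-0.3,0,0,5],[0.124,-0.004,0.159,-0.3,0,0,5],[0.124,-0.004,0.159,-0.3,0,0,5],[0.124,-0.004,0.159,-0.3,0,0,5],[0.124,-0.004,0.159,-0.3,0,0,5]]])

```text
time_s: 34.8
tcp_pos: [0.5533, -0.0465, 0.1849]
tcp_rot: [[0.047, 0.953, 0.298], [0.999, -0.044, -0.014], [-0.0, 0.298, -0.955]]
force: [-0.6, -0.6, -0.7]
width: 0.0169
```

```bash
cat >> h.py <<'E'
YAW=-0.046; SLOT=np.array([0.4774,-0.0440,0.052])
_c,_s=np.cos(YAW),np.sin(YAW); B=np.array([[_c,-_s,0],[_s,_c,0],[0,0,1.]])
def ctcp(tipx,tipz,th,dz=0.0828,tx=-0.0005):
    Ry=np.array([[np.cos(th),0,-np.sin(th)],[0,1,0],[np.sin(th),0,np.cos(th)]])
    C=B@Ry; Rt=np.column_stack([C[:,1],C[:,0],-C[:,2]])
    return SLOT+B@np.array([tipx,0,tipz])-Rt@np.array([tx,-0.072,dz]),Rt
def tipnow(dz=0.0828,tx=-0.0005):
    s=sense(); R=np.array(s['tcp_rot']); t=np.array(s['tcp_pos'])+R@np.array([tx,-0.072,dz])
    print('tip in slot',(B.T@(t-SLOT)).round(4),'tilt',np.arcsin(R[2,1]).round(4),'yaw err',(np.arctan2(R[1,1],R[0,1])-YAW).round(4),'roll',np.round(R[2,0],4),'w',round(s['width'],4),'F',np.round(s['force'],1))
E
python3 - <<'E'
from h import *
tipnow()
c=cam('wrist'); cv2.imwrite('pics/w18.png',c['frame'])
for n in('scene','side'):
    c=cam(n); u,v=map(int,proj(c,(0.54,-0.045,0.07))); f=c['frame'][v-50:v+50,u-65:u+65]; cv2.imwrite(f'pics/h1_{n}.png',cv2.resize(f,None,fx=5,fy=5,interpolation=cv2.INTER_CUBIC))
for a in((0.03,0.03,0.3),(0.02,0.002,0.3),(0.003,0.002,0.3)):
    delta(*[None]*0, p=ctcp(*a)[0],rot=ctcp(*a)[1])
E
```

```text
tip in slot [0.0319 0.0006 0.0324] tilt 0.3028 yaw err -0.0006 roll -0.0001 w 0.0169 F [-0.6 -0.6 -0.7]
row [-0.0006, -0.002, 0.0017] [0.0028, 0.0003, -0.0003] | tcp [0.553, -0.0464, 0.1846] yaw 1.5244 t 34.95
row [-0.0006, -0.0199, 0.0255] [0.0028, 0.0003, -0.0003] | tcp [0.553, -0.0464, 0.1846] yaw 1.5244 t 34.95
row [-0.0006, -0.0361, 0.0204] [0.0028, 0.0003, -0.0003] | tcp [0.553, -0.0464, 0.1846] yaw 1.5244 t 34.95
```

View pics/h1_side.png

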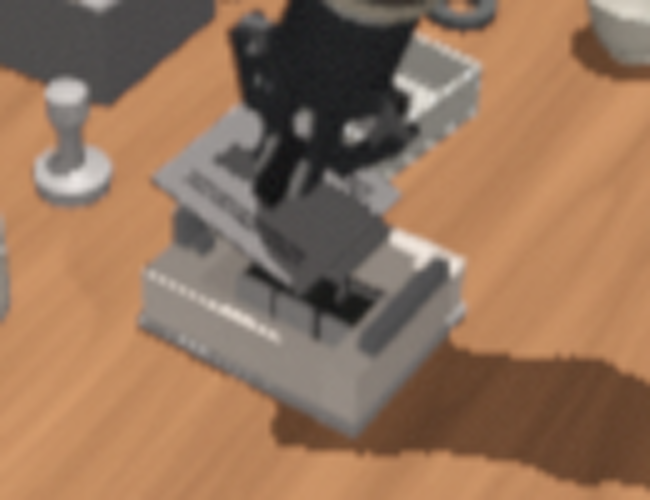

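View pics/w18.png

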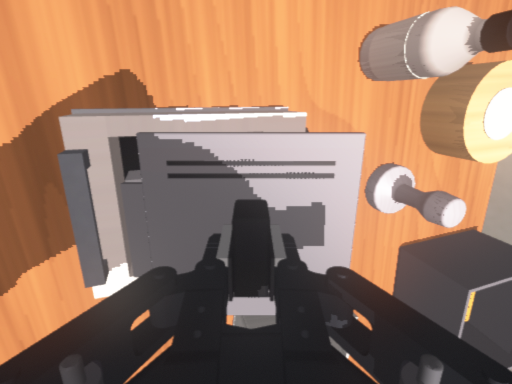

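Call:
move_arm(moves=[[[0,-0.009,0.012,0,0,0,5],[0,-0.018,0.02,0,0,0,5],[0,-0.018,0.024,0,0,0,5],[0,-0.018,0.024,0,0,0,5],[0,-0.018,0.024,0,0,0,5]]])

```text
time_s: 35.45
tcp_pos: [0.5429, -0.0453, 0.1555]
tcp_rot: [[0.045, 0.954, 0.297], [0.999, -0.043, -0.013], [0.0, 0.297, -0.955]]
force: [0.8, -0.6, -1.8]
width: 0.0172
```

Run:
```python
from h import *
tipnow()
W=cloud(cam('wrist'))
s=sense(); R=np.array(s['tcp_rot']); T=(W-np.array(s['tcp_pos']))@R; z=T[...,2]
m=(z>0.066)&(z<0.09)&(abs(T[...,1])<0.1)&(T[...,0]>0.03)&(T[...,0]<0.058)
print('plate z',np.median(z[m]),np.percentile(T[...,1][m],[0.5,99.5]).round(4),np.polyfit(T[...,1][m],z[m],1))
d=(W-SLOT)@B; k=(d[...,2]>0.012)&(d[...,2]<0.018)&(abs(d[...,0])<0.015)&(abs(d[...,1])<0.05); print('keeper',k.sum(),np.percentile(d[...,0][k],[1,99]).round(4),np.median(d[...,2][k]).round(4),np.percentile(d[...,1][k],[1,99]).round(4))
```

```text
tip in slot [0.0213 0.0012 0.003 ] tilt 0.3014 yaw err 0.0008 roll 0.0001 w 0.0172 F [ 0.8 -0.6 -1.8]
plate z 0.07759680338387923 [-0.095   0.0589] [-0.01632282  0.07778233]
keeper 3844 [-0.003   0.0096] 0.015 [-0.035   0.0447]
```

Call:
move_arm(moves=[[[-0.001,-0.004,-0.001,0,0,0,5],[-0.001,-0.008,-0.002,0,0,0,5],[-0.001,-0.012,-0.003,0,0,0,5],[-0.001,-0.015,-0.004,0,0,0,5],[-0.001,-0.0175,-0.0045,0,0,0,5],[-0.001,-0.0175,-0.0045,0,0,0,5],[-0.001,-0.0175,-0.0045,0,0,0,5]]])

```text
time_s: 36.2
tcp_pos: [0.524, -0.0455, 0.1539]
tcp_rot: [[0.045, 0.954, 0.295], [0.999, -0.043, -0.013], [-0.0, 0.296, -0.955]]
force: [-0.4, -0.3, -1.8]
width: 0.0168
```

Run:
```python
from h import *
tipnow()
p,R=ctcp(0.003,0.001,0.14); delta(p,rot=R)
p,R=ctcp(0.003,0.001,0.20); delta(p,rot=R)
for n in('scene','side'):
    c=cam(n); u,v=map(int,proj(c,(0.54,-0.045,0.07))); f=c['frame'][v-50:v+50,u-65:u+65]; cv2.imwrite(f'pics/h2_{n}.png',cv2.resize(f,None,fx=5,fy=5,interpolation=cv2.INTER_CUBIC))
```

```text
tip in slot [0.0024 0.0001 0.0015] tilt 0.3003 yaw err 0.0011 roll -0.0001 w 0.0168 F [-0.4 -0.3 -1.8]
row [-0.0002, 0.0127, 0.0132] [0.1603, -0.0001, 0.001] | tcp [0.524, -0.0455, 0.1539] yaw 1.5258 t 36.2
row [-0.0002, 0.0084, 0.0083] [0.1003, -0.0001, 0.001] | tcp [0.524, -0.0455, 0.1539] yaw 1.5258 t 36.2
```

View pics/h2_side.png

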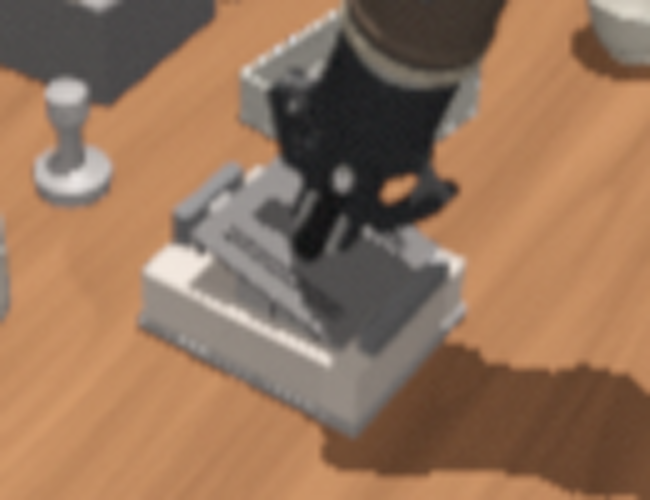

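Call:
move_arm(moves=[[[0,0.003,0.003,0.035,0,0,5],[0,0.006,0.0055,0.07,0,0,5],[0,0.0085,0.0083,0.1,0,0,5],[0,0.0105,0.011,0.13,0,0,5],[0,0.0127,0.0132,0.16,0,0,5],[0,0.0127,0.0132,0.16,0,0,5]]])

```text
time_s: 36.9
tcp_pos: [0.5409, -0.0463, 0.1448]
tcp_rot: [[0.046, 0.989, 0.139], [0.999, -0.045, -0.006], [0.001, 0.14, -0.99]]
force: [-0.3, 0.5, -2.0]
width: 0.0169
```

Run:
```python
from h import *
tipnow(); print(sense()['ft_torque'])
for n in('scene','side'):
    c=cam(n); u,v=map(int,proj(c,(0.54,-0.045,0.07))); f=c['frame'][v-50:v+50,u-65:u+65]; cv2.imwrite(f'pics/h3_{n}.png',cv2.resize(f,None,fx=5,fy=5,interpolation=cv2.INTER_CUBIC))
for th in(0.1,0.06,0.02,0.0):
    p,R=ctcp(0.003,0.0005,th); delta(p,rot=R)
```

```text
tip in slot [0.0038 0.0002 0.0007] tilt 0.14 yaw err 0.0002 roll 0.0008 w 0.0169 F [-0.3  0.5 -2. ]
[-0.01651356  0.18735546 -0.03119975]
row [-0.0002, 0.0033, 0.0032] [0.0406, -0.0003, 0.0008] | tcp [0.54, -0.0462, 0.1448] yaw 1.5256 t 37.0
row [-0.0002, 0.0064, 0.0063] [0.0806, -0.0003, 0.0008] | tcp [0.54, -0.0462, 0.1448] yaw 1.5256 t 37.0
row [-0.0002, 0.0094, 0.0095] [0.1206, -0.0003, 0.0008] | tcp [0.54, -0.0462, 0.1448] yaw 1.5256 t 37.0
row [-0.0002, 0.0109, 0.0111] [0.1406, -0.0003, 0.0008] | tcp [0.54, -0.0462, 0.1448] yaw 1.5256 t 37.0
```

View pics/h3_scene.png

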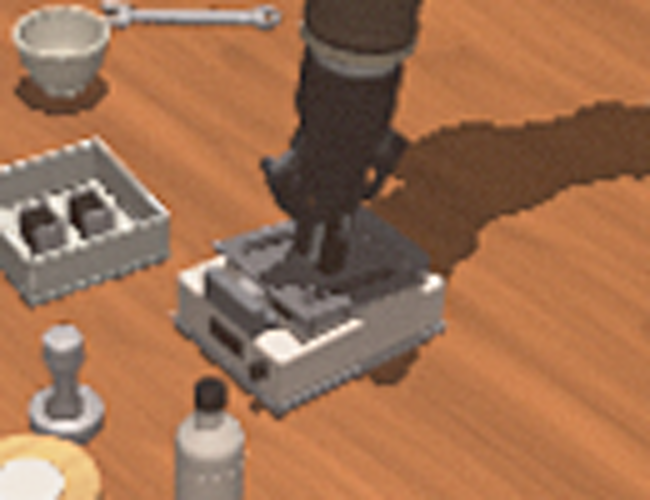

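Call:
move_arm(moves=[[[0,0.0017,0.0016,0.02,0,0,5],[0,0.0033,0.0032,0.04,0,0,5],[0,0.0033,0.0032,0.04,0,0,5],[0,0.0033,0.0032,0.04,0,0,5]]])

```text
time_s: 37.4
tcp_pos: [0.5436, -0.0464, 0.1421]
tcp_rot: [[0.045, 0.994, 0.099], [0.999, -0.045, -0.005], [-0.0, 0.1, -0.995]]
force: [-2.4, -0.3, 1.8]
width: 0.0167
```

Run:
```python
from h import *
tipnow(); print(sense()['ft_torque'])
for th in(0.06,0.03,0.0,-0.02):
    p,R=ctcp(0.003,0.0005,th); delta(p,rot=R)
```

```text
tip in slot [0.0028 0.0001 0.0006] tilt 0.0997 yaw err 0.0008 roll -0.0001 w 0.0167 F [-2.4 -0.3  1.8]
[-0.01409341  0.40610092  0.02373999]
row [-0.0002, 0.0034, 0.003] [0.0397, 0.0, 0.0008] | tcp [0.5436, -0.0464, 0.1421] yaw 1.5256 t 37.4
row [-0.0002, 0.0057, 0.0053] [0.0697, 0.0, 0.0008] | tcp [0.5436, -0.0464, 0.1421] yaw 1.5256 t 37.4
row [-0.0002, 0.008, 0.0077] [0.0997, 0.0001, 0.0008] | tcp [0.5436, -0.0464, 0.1421] yaw 1.5256 t 37.4
row [-0.0002, 0.0095, 0.0093] [0.1197, 0.0001, 0.0008] | tcp [0.5436, -0.0464, 0.1421] yaw 1.5256 t 37.4
```

Call:
move_arm(moves=[[[0,0.0017,0.0015,0.02,0,0,5],[0,0.0034,0.003,0.04,0,0,5],[0,0.0034,0.003,0.04,0,0,5],[0,0.0034,0.003,0.04,0,0,5]]])

```text
time_s: 37.8
tcp_pos: [0.5474, -0.0464, 0.1395]
tcp_rot: [[0.045, 0.997, 0.059], [0.999, -0.045, -0.003], [0.0, 0.06, -0.998]]
force: [-3.7, -0.1, 4.2]
width: 0.0173
```

Run:
```python
from h import *
tipnow(); print(sense()['ft_torque'])
for th in(0.03,0.0,-0.02):
    p,R=ctcp(0.003,0.0005,th); delta(p,rot=R)
```

```text
tip in slot [0.0031 0.0002 0.0006] tilt 0.0596 yaw err 0.001 roll 0.0001 w 0.0173 F [-3.7 -0.1  4.2]
[-0.0270452   0.45942049  0.01697805]
row [-0.0003, 0.0023, 0.0022] [0.0296, -0.0002, 0.001] | tcp [0.5474, -0.0464, 0.1395] yaw 1.5258 t 37.8
row [-0.0003, 0.0047, 0.0045] [0.0596, -0.0001, 0.001] | tcp [0.5474, -0.0464, 0.1395] yaw 1.5258 t 37.8
row [-0.0003, 0.0063, 0.006] [0.0796, -0.0001, 0.001] | tcp [0.5474, -0.0464, 0.1395] yaw 1.5258 t 37.8
```

Call:
move_arm(moves=[[[0,0.0017,0.0016,0.02,0,0,5],[0,0.0034,0.0032,0.04,0,0,5],[0,0.0047,0.0047,0.06,0,0,5],[0,0.0047,0.0052,0.06,0,0,5],[0,0.0047,0.0052,0.06,0,0,5]]])

```text
time_s: 38.3
tcp_pos: [0.5531, -0.0469, 0.1346]
tcp_rot: [[0.045, 0.999, 0.001], [0.999, -0.045, 0.0], [0.0, 0.001, -1.0]]
force: [0.5, -0.3, -0.8]
width: 0.0168
```

Run:
```python
from h import *
tipnow(); print(sense()['ft_torque'])
W=cloud(cam('wrist'))
d=(W-SLOT)@B
m=(d[...,0]>0.02)&(d[...,0]<0.13)&(d[...,1]>0.035)&(d[...,1]<0.056)&(abs(d[...,2])<0.03)
print(m.sum(),'plate top: z vs x', np.polyfit(d[...,0][m],d[...,2][m],1), [np.median(d[...,2][m&(abs(d[...,0]-x)<0.006)]).round(4) for x in(0.03,0.06,0.09,0.12)])
k=(d[...,0]>0.12)&(d[...,0]<0.15)&(abs(d[...,1])<0.014)&(d[...,2]>0.006)&(d[...,2]<0.03); 
if k.sum(): print('latch x by z',[(z,d[...,0][k&(abs(d[...,2]-z)<0.002)].min().round(4)) for z in(0.009,0.014,0.02) if (k&(abs(d[...,2]-z)<0.002)).sum()])
```

```text
tip in slot [ 0.0038  0.0001 -0.0002] tilt 0.0007 yaw err 0.0006 roll 0.0002 w 0.0168 F [ 0.5 -0.3 -0.8]
[-0.10819319 -0.05271744  0.01560045]
8092 plate top: z vs x [0.00050696 0.00517711] [np.float64(0.0052), np.float64(0.0052), np.float64(0.0052), np.float64(0.0052)]
latch x by z [(0.009, np.float64(0.1286)), (0.014, np.float64(0.1295)), (0.02, np.float64(0.1332))]
```

Call:
move_arm(moves=[[[0,0,0,0,0,0,35],[0,0,0,0,0,0,35],[0,0,0,0,0,0,35],[0,0,0,0,0,0,35],[0,0,-0.02,0,0,0,35],[0,0,-0.05,0,0,0,35],[0,0,-0.1,0,0,0,35],[0,0,-0.15,0,0,0,35],[0,0,-0.2,0,0,0,35],[0,0,-0.2,0,0,0,35],[0,0,-0.2,0,0,0,35],[0,0,-0.2,0,0,0,35]]])

```text
time_s: 39.55
tcp_pos: [0.5517, -0.0471, 0.3336]
tcp_rot: [[0.045, 0.999, -0.002], [0.999, -0.045, -0.0], [-0.0, -0.002, -1.0]]
force: [-0.1, -0.2, -0.6]
width: 0.0301
```

Run:
```python
from h import *
print(np.round(sense()['force'],1),sense()['width'],sense()['time_s'])
c=cam('wrist'); cv2.imwrite('pics/w20.png',c['frame']); W=cloud(c)
d=(W-SLOT)@B
m=(d[...,0]>0.015)&(d[...,0]<0.125)&(abs(d[...,1])>0.03)&(abs(d[...,1])<0.055)&(abs(d[...,2])<0.03)
print(m.sum(), [np.median(d[...,2][m&(abs(d[...,0]-x)<0.006)]).round(4) for x in(0.03,0.06,0.09,0.12)])
k=(d[...,0]>0.12)&(d[...,0]<0.15)&(abs(d[...,1])<0.014)&(d[...,2]>0.007)&(d[...,2]<0.03)
print('latch',[(z,d[...,0][k&(abs(d[...,2]-z)<0.002)].min().round(4)) for z in(0.009,0.014,0.02) if (k&(abs(d[...,2]-z)<0.002)).sum()])
b=(abs(d[...,2]-0.033)<0.006)&(d[...,0]>0.04)&(d[...,0]<0.11)&(abs(d[...,1])<0.04); print('block',d[b].mean(0).round(4),cv2.minAreaRect(d[b][:,:2].astype(np.float32)))
for n in('scene','side'):
    c=cam(n); u,v=map(int,proj(c,(0.56,-0.12,0.07))); f=c['frame'][v-60:v+60,u-80:u+80]; cv2.imwrite(f'pics/h4_{n}.png',cv2.resize(f,None,fx=5,fy=5,interpolation=cv2.INTER_CUBIC))
```

```text
[-0.1 -0.2 -0.6] 0.030110233361582438 39.55
3471 [np.float64(0.0052), np.float64(0.0052), np.float64(0.0052), np.float64(0.0052)]
latch [(0.009, np.float64(0.1225)), (0.014, np.float64(0.13)), (0.02, np.float64(0.1337))]
block [0.0755 0.0012 0.0329] ((0.07561973482370377, 0.0007163491100072861), (0.04293229803442955, 0.0165470652282238), 89.9686279296875)
```

View pics/h4_scene.png

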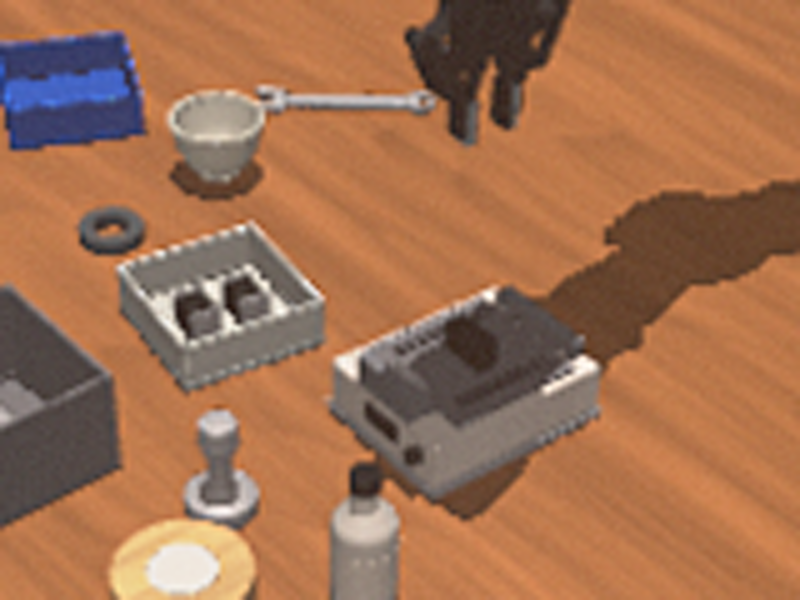

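View pics/w20.png

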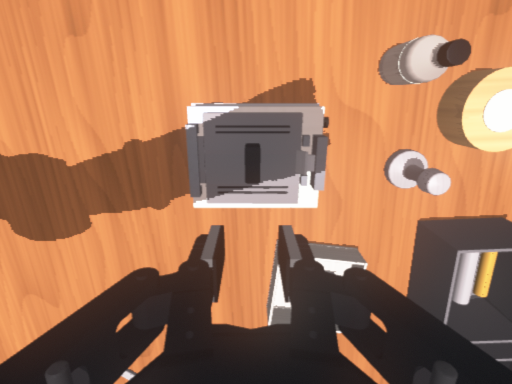

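```bash
python3 -c "
from rig import sign_off
print(sign_off())"
```

```text
the job is handed in; nothing more can be done
None
```

All five mounts I found are sorted, the cover is snapped flat under the latch, and I have handed the job in. It took about 40 s of robot time; no verdict is reported.

- **Sorting:** I saw five mounts and no sixth in either room camera. Three squeezed to about 30 mm and went into the well. Two stopped at about 36 mm and went into the grey aluminium tin. The blue look-alikes were left alone. One mount was knocked about 8 mm aside and turned during the run; I found it again and picked it up without trouble.
- **Cover:** I gripped the block, hooked the lip into the slot at about 17° of tilt with no contact force, and pivoted it down. The push force rose to a few newtons, then dropped to about zero as the latch snapped over.
- **Last checks:**
  - The plate's top sits 5.2 mm above the rim all along, so it is flat.
  - The lip edge is about 3.6 mm from the slot's back wall and about 1 mm off sideways.
  - The latch reads within about 1 mm of its sprung-forward position. One depth reading gave 122.5 mm where about 129.5 mm was expected; I took it for a stray pixel and did not check further.
  - Both hard mounts are still in the tin, and the bystanders look undisturbed by eye, not measured.
  - The gripper is clear of everything. The three mounts under the cover could not be seen after closing; they were in place just before.

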